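Close the score-peg jar with its press-on lid

ROBOT

A 6-joint arm with a two-finger parallel gripper is mounted at the origin on the work surface. World frame = base frame: x ahead of the robot, y to its left, z up, the work surface at z = 0. Lengths are in m, angles in degrees, forces in N, time in s.
With the tool pointing down it reaches from about 0.325 to 0.775 m from the base axis. Payload 5.5 kg.
Tool frame: the origin (TCP) lies on the front face of the gripper's body, between the roots of the fingers; the fingertips stand manip.tips_ahead ahead of it and the grasp point (between the pads) lies 54 mm ahead of it (manip.tips_ahead is the distance from the TCP to the fingertips, in m); z points along the fingers, y is the direction in which the jaws open and shut (so a half turn about z gives the same grasp; the last joint's range is limited). The gripper opens to 85 mm and grips with 20 to 120 N. Pads are 22 mm wide; open, the fingers measure 114 mm over their backs; the gripper's body (76 mm by 85 mm) begins 54 mm behind the grasp point. The pads swing forward as they close: fully open they stand 13 mm farther back than shut.
Start: joints at [71.58, 5.22, 70.514, -0, 104.267, -3.249], TCP at [0.157, 0.579, 0.304] pointing down, gripper open.
Joint ranges: [-164.24, 164.24], [-49.07, 125.15], [9.68, 141.18], [-86.29, 266.29], [3.28, 154.24], [-151.56, 151.56]. Speed limits (degrees/s): [147.25, 147.25, 172.46, 180, 180, 180].

INTERFACE

Orientations are given as [roll, pitch, yaw] about the fixed x, y, z axes, in that order (R = Rz(yaw) Ry(pitch) Rx(roll)).
In Python, from workcell import manip gives the robot as it stands. The module is installed in compiled form; this text tells all that it offers.
- The arm moves only by the tool carry_out, never from a script. Its argument "series" is a list of rows, each an object with "delta_rot": the turn, a rotation vector about the tool's x, y, z in rad, a list of three; "delta_pos": the shift along the tool's x, y, z in m, a list of three; "hand": the finger opening in m, from 0 to 0.0854. In form: [{"delta_rot": [ax, ay, az], "delta_pos": [dx, dy, dz], "hand": hand}, ...]. A call has 1 to 5 rows; each row is the pose to reach, as a shift and turn from the pose commanded when the call began, along the tool's axes at that moment; what a row does not reach only later rows make up. A row lasts 1/8 s, in which the tool goes at most 62.5 mm and 10.7 degrees, less where a joint would pass 70% of its speed; a pose out of reach is approached as far as the arm can. A call with a gripper value outside its range is refused whole. The fingers move at their own pace and stop on an object; "newtons" is the grip in N (left out, the last holds). Time passes only in rows, so rows that repeat a pose let the fingers close. It gives the time, the measured TCP pose, the force and the opening at its end, in the units of the state.
- manip.get_state(): the state, without advancing time (a new reading comes with each control period).
- manip.read_camera(name): name is "scene" or "top" or "wrist"; returns the picture (400x640x3 uint8, red, green, blue); there is no depth.
- manip.camera_params(name): a dict with "mtx" (3x3 intrinsics, pixels), "pose" (4x4, takes a point from camera to world coordinates). Camera axes: x right, y down, z forward; pixel columns grow to the right and rows downward; lengths in m; the calibration is good to about 2 mm. A picture is of the moment at which its call begins: read the wrist's pose just before it. camera_params takes no time and is no camera call; for the wrist camera it gives the pose at the moment of the call.
- manip.hand_in(): hands the job in, once; it reports no verdict.
Trained networks look in the newest picture that a camera, given by its name, has taken for a name from the list of things; names that differ only in an ending like _2 or _b are one class to them, and where a whole thing is asked for, a point or a joint stands for the part that bears it (a point fixed in the world has none). Each returns a list of dicts, best first, with "p" (0 to 1); they miss things now and then, are a little off and sometimes report something else, mostly with a low value. They report only what shows in the picture. A call takes as long as a camera call. They do not tell look-alikes from the thing itself.
- manip.search_frame(query, camera): "centre" ([x, y, z] in m, in the coordinates of the camera as it stood for that picture, good to about 4 mm: the middle of the surface that is visible of it).
The state is a dict: "time": time; "joint_positions": joint angles; "dq": joint speeds; "effort": joint torques, N m; "position": TCP position; "orientation": TCP orientation; "force": force on the tool from outside, world axes, zero at the start; "ft_torque": the same for the moment, N m; "opening": finger opening in m.
Only numpy, scipy, OpenCV 4.12 (cv2) and the standard library are available. Lean on these libraries where they do the work, as an engineer would, in place of code of your own. Each camera call takes 0.05 s, during which the arm holds its last target.

TASK

The game is over: lift the wooden lid out of its stand, lay it down flat on the table with the knob up and let go of it, then take it again by the knob, set it on the glass jar and press it down past the stiff seal until it sits level and fully home on the collar, and leave it there. Press firmly but gently, as it is glass, leave the jar standing on its coaster where it is, and do not disturb the score board, ashtray, dominoes or teaspoon.

Things in the scene. Friction and masses are not known exactly. Their poses are not given: they have to be found in the camera images.
- lid: Round wooden press-on lid, 85 g. Origin: centre of its flat underside; z runs along its axis to the knob. From the origin along z: plug 0-16 mm (64 mm diameter to 2 mm, orange bead 68 mm to 6 mm, then 62 mm), disc 92 mm diameter 16-24 mm, black knob 24 mm diameter 24-52 mm. Laid leaning, knob upward, plug edge on the table, and let go, it drops flat on its plug.
- lid_disc (a point): Centre of the lid's disc, 20 mm along z from the lid's origin. At the start the lid stands on edge in the stand, axis level to 0.08 rad, knob along the stand's +x, away from the robot within 0.4 rad; the disc's top edge is 99 mm above the table. Pinch it there from above across its 24 mm thickness, disc face to plug face; the knob begins 34 mm below the top edge.
- lid_knob (a point): Centre of the knob's end face, 52 mm along z from the lid's origin.
- stand: Dark wooden lid stand fixed to the table, 50 mm (x) by 96 mm (y). Origin: centre of its underside; x points the way the lid's knob faces. Two upright boards, 76 mm long along y and 33 mm high, form a slot 26 mm wide in x that holds the lid on edge; the lid's axis lies 53 mm above the table, over the origin.
- jar: Loose upright glass jar, 90 mm diameter, 90 mm high, 0.6 kg, coloured score pegs on its floor, 18 mm high steel collar at its mouth (inside diameter 73 mm, outside 89). Origin: centre of its underside. Fully home, the lid's disc lies on the rim: the lid's origin is 74 mm and the knob's top 126 mm above the jar's origin.
- jar_mouth (a point): Centre of the jar's mouth, level with the rim, 90 mm above the jar's underside. Six red sprung rounded nubs inside the collar, 7 mm below the rim, are the seal: they stop the lid's bead with the disc about 14 mm above the rim, give way to 10 to 15 N pushed down at the centre, then snap over the bead.
- score_board: Bystander: wooden peg scoring board, 90 by 300 by 18 mm with pegs 22 mm proud. Origin: centre of its underside, long side along its y.
- ashtray: Bystander: orange ceramic ashtray, 110 mm across, 32 mm high. Origin: centre of its underside.
- dominoes: Bystander: pile of cream dominoes, about 110 by 100 mm and 30 mm high. Origin: centre of its underside.
- teaspoon: Bystander: steel teaspoon, 140 mm long, lying along its x axis.
- coaster: Round cork coaster fixed to the table under the jar, 110 mm diameter, 4 mm thick: the jar stands on it, 4 mm above the table. Origin: centre of its underside.
Things that resemble listed ones, but are neither listed nor needed, are in the scene too. Of the things that look like the stand, the larger one is meant. Leave any purple look-alike of the lid alone.

How it is judged:
By the outcome, as a careful person would: the job done as asked, in the order asked, and still so for the second after the job is handed in, with the robot touching nothing.
It also fails if it takes over 67 s, if anything falls off the work surface, if the arm or the gripper's body presses on something with over 40 N, if the wrist force passes 120 N, or if a joint passes its speed limit or range.

## Working session

There is one attempt and no reset: what is moved stays moved. The work goes in short steps, Python scripts to look and compute and a tool call to move; the robot and the scene stay as the last step left them, time stands still between calls to the robot, and variables do not carry over. Pictures are saved under pics/ and viewed, and the job is handed in when it is done.

Besides the shell and the picture viewer there is one more tool, called as name(argument=value, ...), one argument or row to a line, values as JSON. carry_out: Moves the arm, as the interface text tells. Its arguments: {"type":"object","properties":{"series":{"type":"array","items":{"type":"object","properties":{"delta_rot":{"type":"array","items":{"type":"number"}},"delta_pos":{"type":"array","items":{"type":"number"}},"hand":{"type":"number"}}}},"newtons":{"type":"number"}},"required":["series"]}

```bash
mkdir -p pics; ls
cat > h.py <<'E'
import numpy as np, cv2
from workcell import manip
from scipy.spatial.transform import Rotation as R
def pic(c,fn):
    P=manip.camera_params(c); im=manip.read_camera(c); cv2.imwrite('pics/'+fn,cv2.cvtColor(im,cv2.COLOR_RGB2BGR)); return im,P
def find(q,c,P,n=5):
    r=manip.search_frame(q,c); out=[]
    for d in r[:n]:
        p=np.array(d['centre']); w=(np.array(P['pose'])@np.r_[p,1])[:3]; u=np.array(P['mtx'])@p; u=u[:2]/u[2]
        print(q,c,round(d['p'],2),'world',w.round(3),'px',u.round(0)); out.append(w)
    return out
def ray(c,P,uv,z):
    d=np.linalg.inv(P['mtx'])@np.r_[uv,1]; T=np.array(P['pose']); d=T[:3,:3]@d; o=T[:3,3]; return o+d*(z-o[2])/d[2]
def proj(P,w):
    T=np.linalg.inv(P['pose']); p=(T@np.r_[w,1])[:3]; u=np.array(P['mtx'])@p; return u[:2]/u[2]
def st():
    s=manip.get_state(); print('t',s['time'],'pos',np.round(s['position'],4),'ori',np.round(s['orientation'],2),'F',np.round(s['force'],2),'M',np.round(s['ft_torque'],2),'open',round(s['opening'],4)); return s
E
python3 - <<'E'
from h import *
st(); print(manip.tips_ahead)
for c in ('top','scene'):
    im,P=pic(c,c+'0.png')
    print(P)
    for q in ('lid_disc','stand','jar','jar_mouth'): find(q,c,P)
st()
E
```

```text
pics
t 0.0 pos [0.157  0.5789 0.3027] ori [-1.7989e+02 -1.0000e-02  1.6483e+02] F [-1.5  -0.55 -0.41] M [-0.01  0.02  0.05] open 0.0855
0.0726
{'mtx': array([[426.36690653,   0.        , 318.182321  ],
       [  0.        , 426.36690653, 194.67160268],
       [  0.        ,   0.        ,   1.        ]]), 'pose': array([[-0.00421396, -0.985523  ,  0.16948938,  0.41905869],
       [-0.99972076,  0.00809289,  0.02220168, -0.00737293],
       [-0.02325192, -0.1693485 , -0.98528191,  0.99968063],
       [ 0.        ,  0.        ,  0.        ,  1.        ]])}
lid_disc top 0.84 world [0.483 0.229 0.077] px [219. 239.]
lid_disc top 0.62 world [0.364 0.267 0.024] px [206. 293.]
stand top 0.95 world [0.471 0.211 0.006] px [234. 246.]
stand top 0.7 world [0.594 0.226 0.003] px [230. 194.]
jar top 0.57 world [ 0.537 -0.218  0.04 ] px [421. 215.]
jar_mouth top 0.88 world [ 0.536 -0.22   0.038] px [422. 215.]
jar_mouth top 0.18 world [0.485 0.226 0.078] px [220. 237.]
{'mtx': array([[375.3256208 ,   0.        , 324.71687819],
       [  0.        , 375.3256208 , 201.91851179],
       [  0.        ,   0.        ,   1.        ]]), 'pose': array([[-0.7952845 ,  0.44161699, -0.41532758,  0.96787393],
       [ 0.60602641,  0.56109973, -0.56382541,  0.52939633],
       [-0.01595469, -0.70010109, -0.71386547,  0.75606278],
       [ 0.        ,  0.        ,  0.        ,  1.        ]])}
lid_disc scene 0.86 world [0.493 0.237 0.067] px [418. 250.]
lid_disc scene 0.75 world [0.37  0.274 0.029] px [462. 244.]
stand scene 0.68 world [0.593 0.229 0.009] px [381. 285.]
stand scene 0.67 world [0.502 0.251 0.009] px [416. 270.]
jar scene 0.59 world [ 0.539 -0.191  0.065] px [295. 164.]
jar_mouth scene 0.78 world [ 0.541 -0.194  0.061] px [294. 164.]
jar_mouth scene 0.54 world [0.498 0.254 0.009] px [417. 270.]
t 0.5 pos [0.157  0.5791 0.3038] ori [-180.     -0.    164.83] F [-0.32 -0.44  0.03] M [ 0.05  0.01 -0.07] open 0.0855
```

View pics/top0.png

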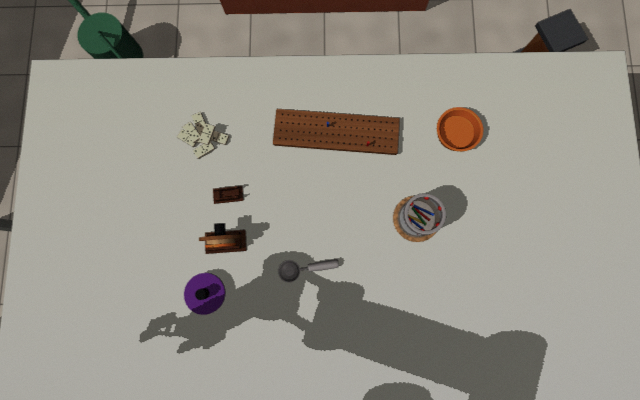

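View pics/scene0.png

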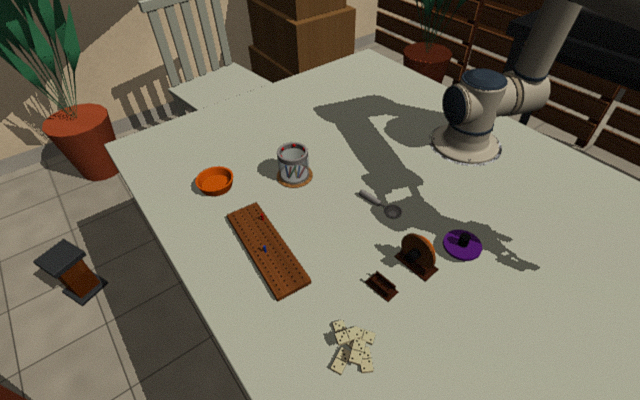

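```bash
python3 -c "
import cv2
a=cv2.imread('pics/top0.png')[170:320,160:310];cv2.imwrite('pics/c1.png',cv2.resize(a,None,fx=4,fy=4,interpolation=2))
a=cv2.imread('pics/top0.png')[150:280,370:500];cv2.imwrite('pics/c2.png',cv2.resize(a,None,fx=4,fy=4,interpolation=2))"
```

```text
(no output)
```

View pics/c1.png

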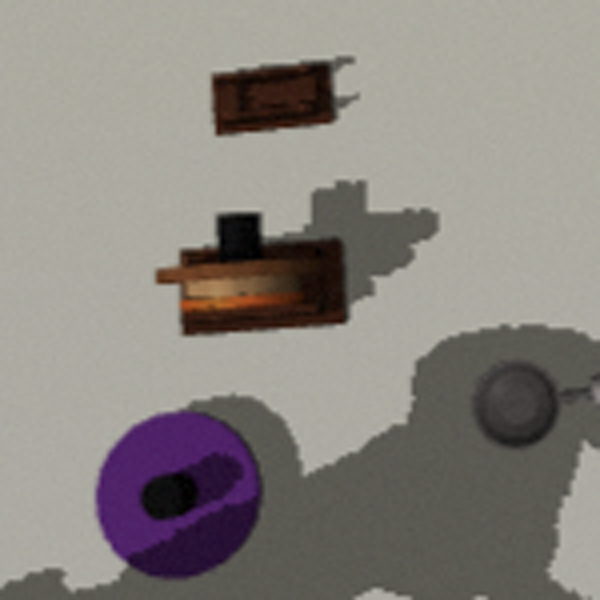

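View pics/c2.png

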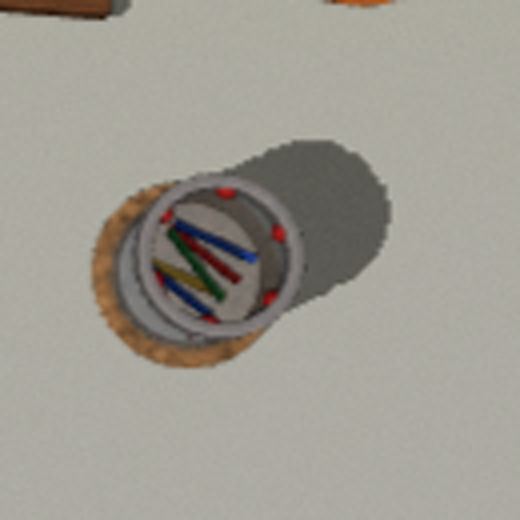

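The lid stands in the larger stand at top px (225,241). Look-alikes are the small empty stand at (228,194) and the purple lid at (204,293). The 4x crop shows a wooden disc, orange bead and black knob pointing up the image (+x), so I choose that one. The jar is at (420,215).

```bash
cat >> h.py <<'E'
def goto(pos,Rt,s=None):
    s=s or manip.get_state(); R0=R.from_euler('xyz',s['orientation'],degrees=True)
    dp=R0.inv().apply(np.array(pos)-s['position']); dr=(R0.inv()*Rt).as_rotvec()
    print('delta_pos',dp.round(4),'delta_rot',dr.round(4),'rows>=',round(max(np.linalg.norm(dp)/.0625,np.degrees(np.linalg.norm(dr))/10.7),1))
def down(yaw): return R.from_euler('xyz',[180,0,yaw],degrees=True)
E
python3 - <<'E'
from h import *
P=manip.camera_params('top')
for uv,z in (((226,241.5),.008),((221.,223.),.06)): print(ray('top',P,uv,z))
# stand corners
for c in ((183,334),(347,321),(183,250),(343,238)): print(ray('top',P,(160+c[0]/4,170+c[1]/4),.01).round(4))
# jar rim: crop circle centre
print('rim',ray('top',P,(370+222/4,150+256/4),.094),'coaster')
s=manip.get_state(); C=manip.camera_params('wrist'); T=np.array(C['pose']); R0=R.from_euler('xyz',s['orientation'],degrees=True)
print('cam in tool',R0.inv().apply(T[:3,3]-s['position']).round(4)); print((R0.inv().as_matrix()@T[:3,:3]).round(3)); print(C['mtx'])
goto([0.41,.215,.30],down(94.5))
E
```

```text
[0.48077152 0.23014323 0.008     ]
[0.51856966 0.23020016 0.06      ]
[0.4532 0.2759 0.01  ]
[0.4602 0.1808 0.01  ]
[0.5018 0.2779 0.01  ]
[0.5083 0.1843 0.01  ]
rim [ 0.53127204 -0.21507844  0.094     ] coaster
cam in tool [ 0.0793 -0.0002 -0.0704]
[[-0.001 -0.951 -0.311]
 [ 1.    -0.001 -0.   ]
 [ 0.    -0.311  0.951]]
[[296.78076949   0.         320.26919778]
 [  0.         296.78076949 201.6140223 ]
 [  0.           0.           1.        ]]
delta_pos [-0.3394 -0.2852  0.0038] delta_rot [-1.0000e-04  0.0000e+00  1.2274e+00] rows>= 7.1
```

Run:
```python
from h import *
goto([0.481,.24,.26],down(94.2))
```

```text
delta_pos [-0.4014 -0.2425  0.0438] delta_rot [-1.0000e-04  0.0000e+00  1.2327e+00] rows>= 7.5
```

carry_out(
  series=[
    {"delta_pos":[-0.4014,-0.2425,0],"delta_rot":[0,0,1.2327],"hand":0.0854},
    {"delta_pos":[-0.4014,-0.2425,0],"delta_rot":[0,0,1.2327],"hand":0.0854},
    {"delta_pos":[-0.4014,-0.2425,0],"delta_rot":[0,0,1.2327],"hand":0.0854},
    {"delta_pos":[-0.4014,-0.2425,0],"delta_rot":[0,0,1.2327],"hand":0.0854},
    {"delta_pos":[-0.4014,-0.2425,0],"delta_rot":[0,0,1.2327],"hand":0.0854},
  ],
  newtons=40,
)

```text
time: 1.12
position: [0.3739, 0.3515, 0.3041]
orientation: [179.9, -0.0, 110.8]
force: [0.5, 0.0, -0.9]
opening: 0.0853
```

Run:
```python
from h import *
st();goto([0.481,.24,.26],down(94.2))
```

```text
t 1.125 pos [0.3739 0.3515 0.3041] ori [ 1.7995e+02 -2.0000e-02  1.1077e+02] F [ 0.47  0.04 -0.95] M [ 0.05 -0.02 -0.01] open 0.0853
delta_pos [-0.1423  0.0605  0.0442] delta_rot [ 0.0009 -0.0004  0.2893] rows>= 2.6
```

carry_out(
  series=[
    {"delta_pos":[-0.1423,0.0605,0.044],"delta_rot":[0,0,0.289],"hand":0.0854},
    {"delta_pos":[-0.1423,0.0605,0.044],"delta_rot":[0,0,0.289],"hand":0.0854},
    {"delta_pos":[-0.1423,0.0605,0.044],"delta_rot":[0,0,0.289],"hand":0.0854},
    {"delta_pos":[-0.1423,0.0605,0.044],"delta_rot":[0,0,0.289],"hand":0.0854},
  ],
)

```text
time: 1.62
position: [0.4816, 0.2401, 0.2585]
orientation: [-179.9, 0.1, 94.3]
force: [-0.7, 0.6, -0.3]
opening: 0.0853
```

Run:
```python
from h import *
s=st(); print(np.round(s['joint_positions'],1))
im,P=pic('wrist','w1.png')
for q in ('lid_disc','stand','lid_knob'): find(q,'wrist',P)
```

```text
t 1.625 pos [0.4816 0.2401 0.2585] ori [-1.7988e+02  7.0000e-02  9.4330e+01] F [-0.68  0.56 -0.26] M [ 0.06 -0.03  0.  ] open 0.0853
[22.9 -4.5 84.9 -0.  99.8 18.6]
lid_disc wrist 0.92 world [0.483 0.238 0.08 ] px [322. 202.]
lid_disc wrist 0.71 world [0.364 0.277 0.028] px [206. 140.]
stand wrist 0.89 world [0.592 0.232 0.005] px [417. 193.]
stand wrist 0.76 world [0.48  0.267 0.003] px [321. 154.]
lid_knob wrist 0.98 world [0.37  0.281 0.028] px [212. 137.]
lid_knob wrist 0.65 world [0.483 0.24  0.079] px [322. 199.]
```

View pics/w1.png

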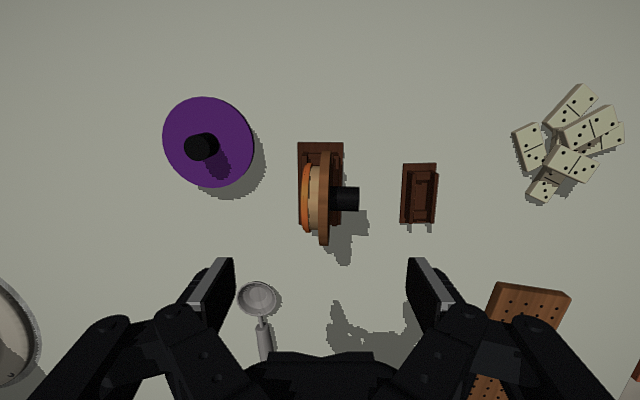

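Run:
```python
from h import *
P=manip.camera_params('wrist')
import math
a=math.radians(4.2); X=np.array([math.cos(a),math.sin(a),0]);Y=np.array([-math.sin(a),math.cos(a),0]); O=np.array([.481,.23,.053])
im=cv2.imread('pics/w1.png')
k=6;x0,y0=280,130
cr=cv2.resize(im[y0:y0+125,x0:x0+95],None,fx=k,fy=k,interpolation=cv2.INTER_CUBIC)[:600]
k=4.7
cr=cv2.resize(im[y0:y0+125,x0:x0+95],None,fx=k,fy=k,interpolation=cv2.INTER_CUBIC)
# model: disc from 16..24 with lid centre such that lid mid(12) at origin
for d,r,col in ((4,.046,(0,255,0)),(12,.046,(0,255,0)),(-12,.032,(255,0,0)),(12,.012,(255,255,0)),(40,.012,(255,255,0))):
    for t in np.linspace(0,2*np.pi,80):
        u=proj(P,O+X*d/1000+r*(Y*np.cos(t)+np.array([0,0,1])*np.sin(t)))
        cv2.circle(cr,tuple(int(v) for v in (u-[x0,y0])*k),1,col,-1)
for q in ((-.025,-.048),(.025,-.048),(.025,.048),(-.025,.048)):
    u=proj(P,[O[0],O[1],0]+X*q[0]+Y*q[1]); cv2.circle(cr,tuple(int(v) for v in (u-[x0,y0])*k),3,(0,0,255),-1)
cv2.imwrite('pics/w1c.png',cr)
```

```text
(no output)
```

View pics/w1c.png

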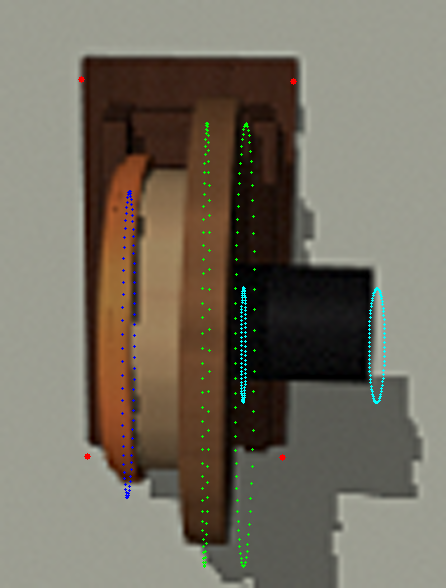

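Run:
```python
from h import *
goto([0.479,.2325,.170],down(94.2))
```

```text
delta_pos [-0.0105 -0.002   0.0906] delta_rot [ 0.0008 -0.0007  0.0075] rows>= 1.5
```

carry_out(
  series=[
    {"delta_pos":[-0.0075,-0.002,0.045],"delta_rot":[0,0,0],"hand":0.05},
    {"delta_pos":[-0.0075,-0.002,0.09],"delta_rot":[0,0,0],"hand":0.05},
    {"delta_pos":[-0.0075,-0.002,0.09],"delta_rot":[0,0,0],"hand":0.05},
    {"delta_pos":[-0.0075,-0.002,0.09],"delta_rot":[0,0,0],"hand":0.05},
  ],
)

```text
time: 2.33
position: [0.4795, 0.2355, 0.1723]
orientation: [179.8, -0.1, 94.6]
force: [-0.4, 0.5, -0.2]
opening: 0.0497
```

Run:
```python
from h import *
s=st(); print(manip.tips_ahead)
im,P=pic('wrist','w2.png')
for q in ((.479,.2325,.098),(.477,.2325,.098)): print(proj(P,q))
```

```text
t 2.325 pos [0.4795 0.2355 0.1723] ori [ 1.7985e+02 -6.0000e-02  9.4630e+01] F [-0.36  0.47 -0.16] M [-0.01  0.01  0.  ] open 0.0497
0.0726
[318.29273938 262.34298708]
[314.66182018 262.09043707]
```

View pics/w2.png

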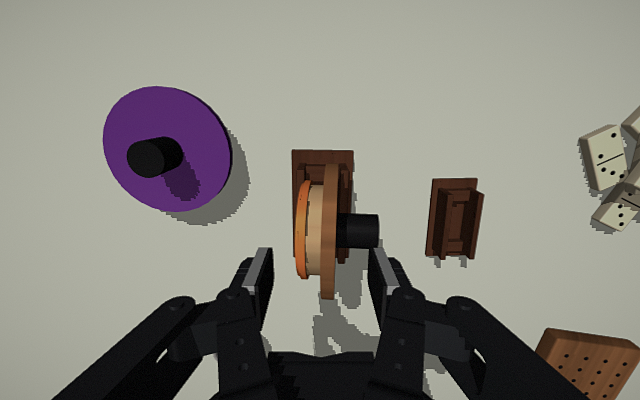

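Run:
```python
from h import *
goto([0.479,.2335,.140],down(94.3))
```

```text
delta_pos [-0.002  -0.0012  0.0329] delta_rot [ 0.0041 -0.0014  0.0055] rows>= 0.5
```

carry_out(
  series=[
    {"delta_pos":[-0.001,-0.001,0.02],"delta_rot":[0,0,0.004],"hand":0.05},
    {"delta_pos":[-0.001,-0.001,0.031],"delta_rot":[0,0,0.004],"hand":0.05},
    {"delta_pos":[-0.001,-0.001,0.031],"delta_rot":[0,0,0.004],"hand":0.05},
    {"delta_pos":[-0.001,-0.001,0.031],"delta_rot":[0,0,0.004],"hand":0.03},
  ],
)

```text
time: 2.88
position: [0.4783, 0.2334, 0.1389]
orientation: [-180.0, 0.0, 94.3]
force: [-0.0, 0.4, 0.1]
opening: 0.033
```

Run:
```python
from h import *
s=st()
im,P=pic('wrist','w3.png')
```

```text
t 2.875 pos [0.4783 0.2334 0.1389] ori [-180.      0.     94.32] F [-0.02  0.43  0.09] M [ 0.01 -0.02 -0.01] open 0.033
```

View pics/w3.png

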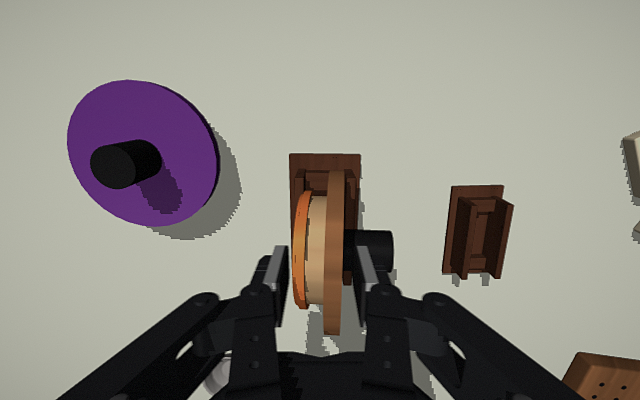

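Fingers straddle the lid (pads at px 280 and 362, row ~270), with the right pad above the knob and no contact force. Close now.

carry_out(
  series=[
    {"delta_pos":[0,0,0],"delta_rot":[0,0,0],"hand":0.015},
    {"delta_pos":[0,0,0],"delta_rot":[0,0,0],"hand":0.015},
    {"delta_pos":[0,0,0],"delta_rot":[0,0,0],"hand":0.015},
    {"delta_pos":[0,0,0],"delta_rot":[0,0,0],"hand":0.015},
  ],
  newtons=45,
)

```text
time: 3.42
position: [0.4785, 0.2335, 0.1394]
orientation: [179.9, -0.0, 94.3]
force: [0.5, -0.6, 3.7]
opening: 0.0231
```

Run:
```python
from h import *
s=st()
```

```text
t 3.425 pos [0.4785 0.2335 0.1394] ori [ 1.7994e+02 -2.0000e-02  9.4320e+01] F [ 0.51 -0.62  3.67] M [-0.03 -0.03  0.02] open 0.0231
```

carry_out(
  series=[
    {"delta_pos":[0,0,-0.02],"delta_rot":[0,0,0],"hand":0.015},
    {"delta_pos":[0,0,-0.06],"delta_rot":[0,0,0],"hand":0.015},
    {"delta_pos":[0,0,-0.11],"delta_rot":[0,0,0],"hand":0.015},
    {"delta_pos":[0,0,-0.15],"delta_rot":[0,0,0],"hand":0.015},
    {"delta_pos":[0,0,-0.15],"delta_rot":[0,0,0],"hand":0.015},
  ],
)

```text
time: 4.05
position: [0.4788, 0.2338, 0.2939]
orientation: [179.6, -0.1, 94.3]
force: [-0.1, -0.6, -1.1]
opening: 0.0229
```

Run:
```python
from h import *
s=st()
im,P=pic('wrist','w4.png')
im,P=pic('scene','s4.png')
```

```text
t 4.05 pos [0.4788 0.2338 0.2939] ori [ 1.7961e+02 -1.4000e-01  9.4340e+01] F [-0.05 -0.61 -1.14] M [ 0.06  0.01 -0.03] open 0.0229
```

View pics/w4.png

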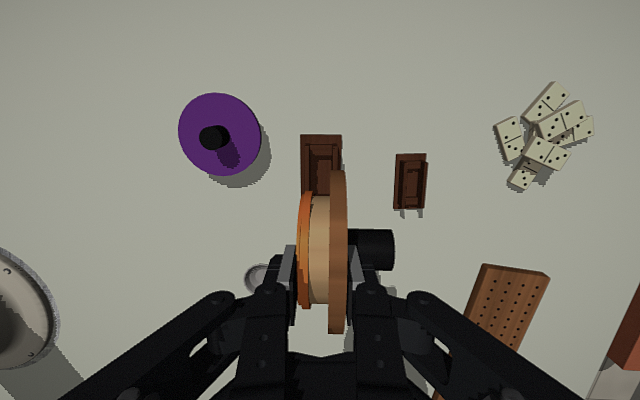

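View pics/s4.png

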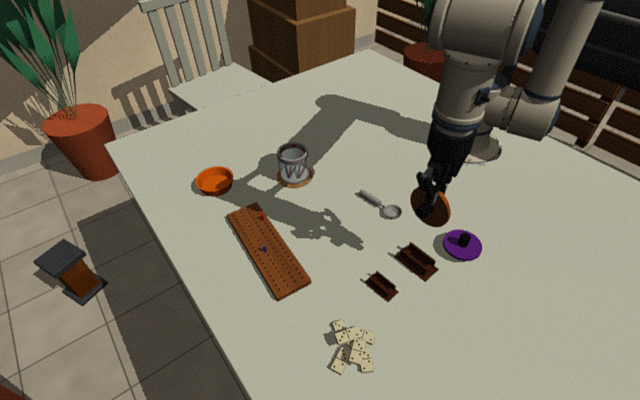

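```bash
cat >> h.py <<'E'
def lay(E,az,phi):
    Rt=down(90+az)*R.from_rotvec([-np.radians(phi),0,0]); return np.array(E)-Rt.apply([0,-.012,.1182]),Rt
E
python3 - <<'E'
from h import *
pos,Rt=lay([.592,.02,.09],2,60); print(pos,Rt.apply([0,0,1]))
goto(pos,Rt)
E
```

```text
[0.4956945  0.01663694 0.1594923 ] [ 0.86549784  0.03022385 -0.5       ]
delta_pos [-0.2176  0.0012  0.1294] delta_rot [-1.0474 -0.0214  0.0369] rows>= 5.6
```

carry_out(
  series=[
    {"delta_pos":[-0.05,0,0],"delta_rot":[-0.18,-0.004,0.006],"hand":0.015},
    {"delta_pos":[-0.1,0,0],"delta_rot":[-0.36,-0.008,0.012],"hand":0.015},
    {"delta_pos":[-0.15,0,0.02],"delta_rot":[-0.53,-0.011,0.018],"hand":0.015},
    {"delta_pos":[-0.19,0,0.05],"delta_rot":[-0.71,-0.014,0.025],"hand":0.015},
    {"delta_pos":[-0.2176,0.001,0.08],"delta_rot":[-0.88,-0.018,0.03],"hand":0.015},
  ],
)

```text
time: 4.78
position: [0.4949, 0.0151, 0.2057]
orientation: [129.4, 0.2, 92.3]
force: [-1.2, 1.2, -1.5]
opening: 0.023
```

Run:
```python
from h import *
s=st();print(np.round(s['joint_positions'],1))
pos,Rt=lay([.592,.02,.09],2,60)
goto(pos,Rt)
```

```text
t 4.775 pos [0.4949 0.0151 0.2057] ori [129.42   0.22  92.29] F [-1.15  1.21 -1.53] M [0.03 0.54 0.07] open 0.023
[ -5.3 -48.8 131.6   7.8  47.1 -10.3]
delta_pos [ 0.0016 -0.0351  0.03  ] delta_rot [-0.1645 -0.002   0.0061] rows>= 0.9
```

Run:
```python
from h import *
import math
for az,ph,z in ((-25,50,.17),(-45,50,.13)):
    a=math.radians(az)
    pos,Rt=lay([.70*math.cos(a),.70*math.sin(a),z],az,ph); print(pos)
    goto(pos,Rt)
```

```text
[ 0.55934326 -0.26082604  0.25517003]
delta_pos [-0.2785  0.0713  0.0105] delta_rot [ 0.0108 -0.364   0.3073] rows>= 4.6
[ 0.43640297 -0.43640297  0.21517003]
delta_pos [-0.4489 -0.0426 -0.064 ] delta_rot [ 0.0111 -0.6327  0.5302] rows>= 7.3
```

carry_out(
  series=[
    {"delta_pos":[-0.055,0.02,0],"delta_rot":[0.002,-0.073,0.061],"hand":0.015},
    {"delta_pos":[-0.11,0.034,0.002],"delta_rot":[0.004,-0.146,0.123],"hand":0.015},
    {"delta_pos":[-0.165,0.048,0.005],"delta_rot":[0.006,-0.218,0.184],"hand":0.015},
    {"delta_pos":[-0.22,0.06,0.008],"delta_rot":[0.009,-0.291,0.246],"hand":0.015},
    {"delta_pos":[-0.2785,0.0713,0.01],"delta_rot":[0.011,-0.364,0.307],"hand":0.015},
  ],
)

```text
time: 5.4
position: [0.5598, -0.2607, 0.2553]
orientation: [130.4, 0.0, 64.9]
force: [0.5, 0.2, -0.6]
opening: 0.0233
```

Run:
```python
from h import *
import math
s=st();print(np.round(s['joint_positions'],2))
az=-45;a=math.radians(az)
pos,Rt=lay([.70*math.cos(a),.70*math.sin(a),.13],az,55); print(pos)
goto(pos,Rt)
```

```text
t 5.4 pos [ 0.5598 -0.2607  0.2553] ori [1.3043e+02 2.0000e-02 6.4940e+01] F [ 0.48  0.21 -0.57] M [0.23 0.48 0.06] open 0.0233
[-29.64 -23.83 110.96   5.04  43.5   -6.64]
[ 0.43137696 -0.43137696  0.20762656]
delta_pos [-0.209  -0.065  -0.0026] delta_rot [-0.0938 -0.2751  0.2132] rows>= 3.5
```

```bash
cat >> h.py <<'E'
from scipy.optimize import least_squares
D=[([71.58,5.22,70.514,104.267],[.157,.579,.304]),([22.9,-4.5,84.9,99.8],[.4816,.2401,.2585]),([-5.3,-48.8,131.6,47.1],[.4949,.0151,.2057]),([-29.64,-23.83,110.96,43.5],[.5598,-.2607,.2553])]
def planar(p,j):
    j=np.radians(j); z0,L1,L2,d=p; a,b=j[1],j[1]+j[2]; c=b+j[3]
    return np.array([L1*np.sin(a)+L2*np.sin(b)+d*np.sin(c), z0+L1*np.cos(a)+L2*np.cos(b)+d*np.cos(c)])
def rz(j1,x):
    a=np.radians(j1); return np.array([x[0]*np.cos(a)+x[1]*np.sin(a),x[2]])
fitp=least_squares(lambda p:np.concatenate([planar(p,j)-rz(j[0],x) for j,x in D]),[.15,.4,.37,.2]).x
def iks(r,z,phi): # phi forward tilt, tool dir angle c=180-phi
    c=np.radians(180-phi)
    f=lambda q: planar(fitp,[0,q[0],q[1],180-phi-q[0]-q[1]])-[r,z]
    s=least_squares(f,[0,100]); q=s.x; return np.round([q[0],q[1],180-phi-q[0]-q[1]],1),s.cost
E
python3 - <<'E'
from h import *
print(fitp,[ (planar(fitp,j)-rz(j[0],x)).round(3) for j,x in D])
for re in (.6,.64,.68,.70,.74,.78):
  for ph in (40,45,50,55,60):
    p,_=lay([re,0,0.0],0,ph); p2,_=lay([re,0,0.06],0,ph)
    print(re,ph,p.round(3),iks(np.hypot(p[0],.034)*1.0-.001,p[2],ph),iks(p2[0],p2[2],ph)[0])
E
```

```text
[0.05027599 0.37007508 0.5773496  0.25426421] [array([-0.006,  0.003]), array([0.002, 0.003]), array([-0.002, -0.002]), array([ 0.005, -0.003])]
0.6 40 [0.533 0.    0.098] (array([-33.4, 130. ,  43.4]), np.float64(7.763401702725703e-20)) [-34.1 124.5  49.6]
0.6 45 [0.525 0.    0.092] (array([-38., 135.,  38.]), np.float64(6.0422845352238655e-18)) [-38.9 129.5  44.3]
0.6 50 [0.517 0.    0.085] (array([-42.5, 139.9,  32.6]), np.float64(2.798764562545735e-16)) [-43.5 134.5  39. ]
0.6 55 [0.51  0.    0.078] (array([-46.8, 144.8,  27. ]), np.float64(8.75112889480092e-15)) [-48.1 139.5  33.6]
0.6 60 [0.504 0.    0.069] (array([-50.9, 149.6,  21.3]), np.float64(2.0769439522289048e-13)) [-52.5 144.4  28.1]
0.64 40 [0.573 0.    0.098] (array([-25.7, 124.7,  41. ]), np.float64(1.5150567398066333e-23)) [-26.8 119.5  47.3]
0.64 45 [0.565 0.    0.092] (array([-29.7, 129.7,  35. ]), np.float64(2.0571625538390534e-21)) [-31.1 124.6  41.5]
0.64 50 [0.557 0.    0.085] (array([-33.5, 134.5,  29. ]), np.float64(1.2782505428879653e-19)) [-35.2 129.6  35.6]
0.64 55 [0.55  0.    0.078] (array([-36.9, 139.
[... 1763 characters left out ...]
6 121.1  23.5]
0.74 60 [0.644 0.    0.069] (array([-18.3, 129.1,   9.2]), np.float64(5.056588032681561e-15)) [-21.8 125.5  16.2]
0.78 40 [0.713 0.    0.098] (array([ -2.1, 104.8,  37.3]), np.float64(1.25145998844205e-13)) [ -3.7 100.3  43.4]
0.78 45 [0.705 0.    0.092] (array([ -5.2, 109.9,  30.3]), np.float64(7.561681557914462e-23)) [ -7.1 105.6  36.5]
0.78 50 [0.697 0.    0.085] (array([ -7.8, 114.7,  23. ]), np.float64(2.6166859903818935e-20)) [-10.1 110.7  29.4]
0.78 55 [0.69  0.    0.078] (array([ -9.8, 119.2,  15.6]), np.float64(4.3063935905211485e-18)) [-12.7 115.5  22.2]
0.78 60 [0.684 0.    0.069] (array([-11.2, 123.2,   8. ]), np.float64(4.1394310285051793e-16)) [-14.7 119.9  14.8]
```

carry_out(
  series=[
    {"delta_pos":[-0.053,-0.016,-0.001],"delta_rot":[-0.023,-0.069,0.053],"hand":0.015},
    {"delta_pos":[-0.105,-0.032,-0.001],"delta_rot":[-0.047,-0.138,0.107],"hand":0.015},
    {"delta_pos":[-0.157,-0.049,-0.002],"delta_rot":[-0.07,-0.206,0.16],"hand":0.015},
    {"delta_pos":[-0.209,-0.065,-0.003],"delta_rot":[-0.094,-0.275,0.213],"hand":0.015},
    {"delta_pos":[-0.209,-0.065,-0.003],"delta_rot":[-0.094,-0.275,0.213],"hand":0.015},
  ],
)

```text
time: 6.02
position: [0.4294, -0.4312, 0.2052]
orientation: [125.2, -0.1, 44.9]
force: [-0.2, 0.4, -0.9]
opening: 0.0227
```

Run:
```python
from h import *
import math
s=st();print(np.round(s['joint_positions'],2))
az=-45;a=math.radians(az)
for z in (.02,0):
    pos,Rt=lay([.70*math.cos(a),.70*math.sin(a),z],az,55); print(pos)
    goto(pos,Rt)
pic('top','t5.png');pic('scene','s5.png')
```

```text
t 6.025 pos [ 0.4294 -0.4312  0.2052] ori [ 1.2518e+02 -8.0000e-02  4.4940e+01] F [-0.16  0.41 -0.89] M [0.41 0.38 0.02] open 0.0227
[-50.19 -25.99 119.66   8.04  31.87  -9.73]
[ 0.43137696 -0.43137696  0.09762656]
delta_pos [ 0.0011 -0.087   0.0632] delta_rot [-0.0032  0.0001 -0.0018] rows>= 1.7
[ 0.43137696 -0.43137696  0.07762656]
delta_pos [ 0.0011 -0.1033  0.0748] delta_rot [-0.0032  0.0001 -0.0018] rows>= 2.0
```

View pics/s5.png

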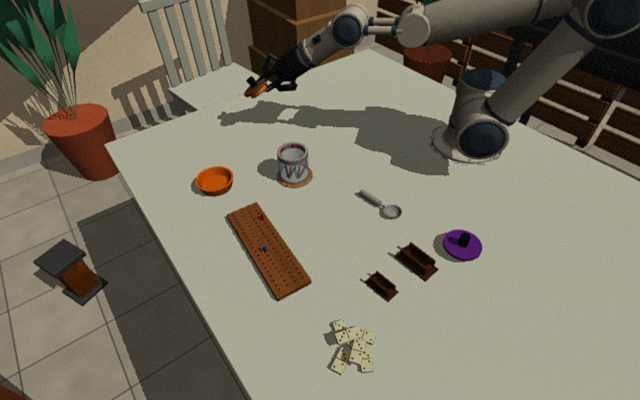

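View pics/t5.png

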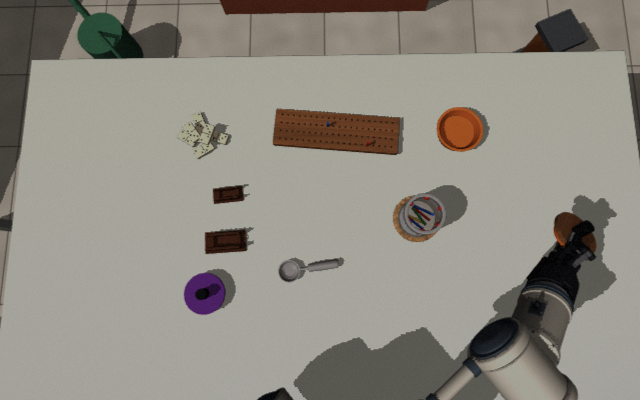

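carry_out(
  series=[
    {"delta_pos":[0,-0.03,0.022],"delta_rot":[0,0,0],"hand":0.015},
    {"delta_pos":[0,-0.06,0.044],"delta_rot":[0,0,0],"hand":0.015},
    {"delta_pos":[0,-0.087,0.0632],"delta_rot":[0,0,0],"hand":0.015},
    {"delta_pos":[0,-0.087,0.0632],"delta_rot":[0,0,0],"hand":0.015},
  ],
)

```text
time: 6.62
position: [0.4338, -0.4294, 0.0985]
orientation: [125.2, -0.1, 45.3]
force: [-0.8, -0.3, -1.4]
opening: 0.0231
```

Run:
```python
from h import *
s=st();print(np.round(s['joint_positions'],2))
pic('top','t6.png')
import math
im=cv2.imread('pics/t6.png')[180:320,460:640];cv2.imwrite('pics/t6c.png',cv2.resize(im,None,fx=4,fy=4))
```

```text
t 6.625 pos [ 0.4338 -0.4294  0.0985] ori [ 1.2519e+02 -1.2000e-01  4.5330e+01] F [-0.77 -0.33 -1.43] M [0.32 0.37 0.03] open 0.0231
[-49.76 -17.9  125.22  13.44  18.46 -15.61]
```

View pics/t6c.png

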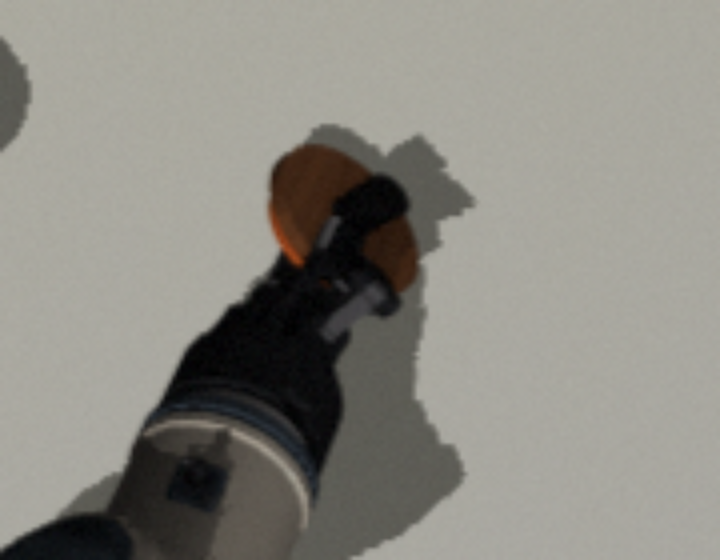

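carry_out(
  series=[
    {"delta_pos":[0,-0.006,0.0043],"delta_rot":[0,0,0],"hand":0.015},
    {"delta_pos":[0,-0.0123,0.0086],"delta_rot":[0,0,0],"hand":0.015},
    {"delta_pos":[0,-0.0123,0.0086],"delta_rot":[0,0,0],"hand":0.015},
    {"delta_pos":[0,-0.0123,0.0086],"delta_rot":[0,0,0],"hand":0.015},
  ],
)

```text
time: 7.18
position: [0.4342, -0.4321, 0.0888]
orientation: [124.7, -0.1, 45.2]
force: [-0.2, -0.1, -0.9]
opening: 0.0227
```

carry_out(
  series=[
    {"delta_pos":[0,-0.0025,0.0017],"delta_rot":[0,0,0],"hand":0.015},
    {"delta_pos":[0,-0.0025,0.0017],"delta_rot":[0,0,0],"hand":0.015},
  ],
)

```text
time: 7.42
position: [0.4341, -0.4319, 0.085]
orientation: [124.7, -0.1, 45.2]
force: [-0.7, -0.0, 0.0]
opening: 0.0228
```

carry_out(
  series=[
    {"delta_pos":[0,-0.0025,0.0017],"delta_rot":[0,0,0],"hand":0.015},
    {"delta_pos":[0,-0.0025,0.0017],"delta_rot":[0,0,0],"hand":0.015},
  ],
)

```text
time: 7.68
position: [0.434, -0.4318, 0.0818]
orientation: [124.8, -0.1, 45.2]
force: [0.8, -0.0, -1.3]
opening: 0.023
```

carry_out(
  series=[
    {"delta_pos":[0,-0.0025,0.0017],"delta_rot":[0,0,0],"hand":0.015},
    {"delta_pos":[0,-0.0025,0.0017],"delta_rot":[0,0,0],"hand":0.015},
  ],
)

```text
time: 7.92
position: [0.434, -0.4318, 0.0788]
orientation: [124.8, -0.1, 45.2]
force: [-0.1, 0.2, -0.6]
opening: 0.0227
```

carry_out(
  series=[
    {"delta_pos":[0,-0.0016,0.0011],"delta_rot":[0,0,0],"hand":0.015},
    {"delta_pos":[0,-0.0016,0.0011],"delta_rot":[0,0,0],"hand":0.015},
  ],
)

```text
time: 8.18
position: [0.4341, -0.4318, 0.0771]
orientation: [124.7, -0.1, 45.2]
force: [-0.2, 0.4, -0.8]
opening: 0.0233
```

carry_out(
  series=[
    {"delta_pos":[0,-0.0016,0.0011],"delta_rot":[0,0,0],"hand":0.015},
    {"delta_pos":[0,-0.0016,0.0011],"delta_rot":[0,0,0],"hand":0.015},
  ],
)

```text
time: 8.43
position: [0.4343, -0.4322, 0.0761]
orientation: [124.6, -0.1, 45.2]
force: [-1.0, 1.2, 0.6]
opening: 0.0231
```

carry_out(
  series=[
    {"delta_pos":[0,-0.0016,0.0011],"delta_rot":[0,0,0],"hand":0.015},
    {"delta_pos":[0,-0.0016,0.0011],"delta_rot":[0,0,0],"hand":0.015},
  ],
)

```text
time: 8.68
position: [0.4347, -0.4327, 0.0755]
orientation: [124.5, -0.0, 45.2]
force: [-2.9, 4.0, 5.9]
opening: 0.0228
```

Run:
```python
from h import *
s=st();print(np.round(s['joint_positions'],2))
im,P=pic('wrist','w7.png')
```

```text
t 8.675 pos [ 0.4347 -0.4327  0.0755] ori [ 1.2448e+02 -4.0000e-02  4.5170e+01] F [-2.87  3.96  5.92] M [-0.   -0.08  0.15] open 0.0228
[-49.87 -14.97 125.88  17.17  14.29 -19.5 ]
```

View pics/w7.png

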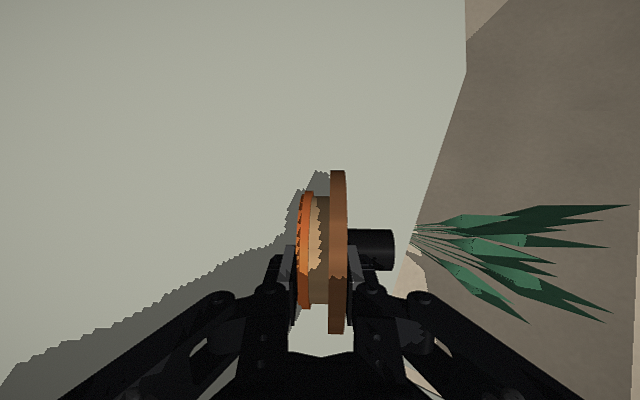

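carry_out(
  series=[
    {"delta_pos":[0,0,0],"delta_rot":[0,0,0],"hand":0.036},
    {"delta_pos":[0,0,0],"delta_rot":[0,0,0],"hand":0.036},
    {"delta_pos":[0,0,0],"delta_rot":[0,0,0],"hand":0.036},
  ],
)

```text
time: 9.1
position: [0.434, -0.4319, 0.0734]
orientation: [124.7, -0.1, 45.2]
force: [-0.9, 0.5, 1.7]
opening: 0.0362
```

Run:
```python
from h import *
s=st()
im,P=pic('wrist','w8.png')
```

```text
t 9.1 pos [ 0.434  -0.4319  0.0734] ori [ 1.2472e+02 -6.0000e-02  4.5190e+01] F [-0.93  0.51  1.73] M [ 0.18  0.17 -0.01] open 0.0362
```

View pics/w8.png

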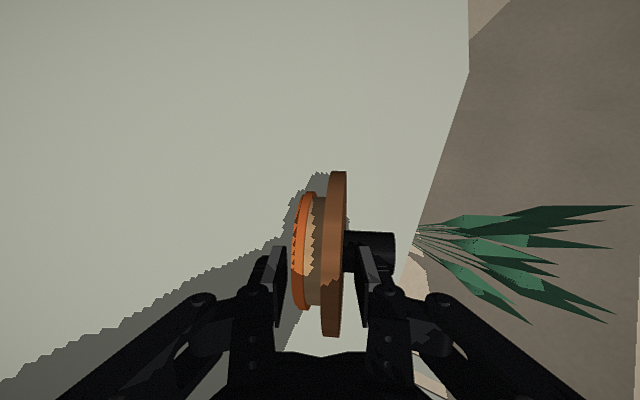

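carry_out(
  series=[
    {"delta_pos":[0,0,-0.015],"delta_rot":[0,0,0],"hand":0.036},
    {"delta_pos":[0,0,-0.03],"delta_rot":[0,0,0],"hand":0.036},
    {"delta_pos":[0,0,-0.045],"delta_rot":[0,0,0],"hand":0.036},
    {"delta_pos":[0,0,-0.055],"delta_rot":[0,0,0],"hand":0.036},
    {"delta_pos":[0,0,-0.055],"delta_rot":[0,0,0],"hand":0.036},
  ],
)

```text
time: 9.78
position: [0.4019, -0.4, 0.1052]
orientation: [124.7, -0.0, 45.2]
force: [-0.6, 0.3, -0.1]
opening: 0.036
```

Run:
```python
from h import *
s=st();print(np.round(s['joint_positions'],2))
im,P=pic('wrist','w9.png')
pic('scene','s9.png')
```

```text
t 9.775 pos [ 0.4019 -0.4     0.1052] ori [ 1.2466e+02 -5.0000e-02  4.5190e+01] F [-0.58  0.3  -0.13] M [ 0.35  0.22 -0.04] open 0.036
[-50.55 -27.77 131.78  13.17  21.3  -15.53]
```

View pics/w9.png

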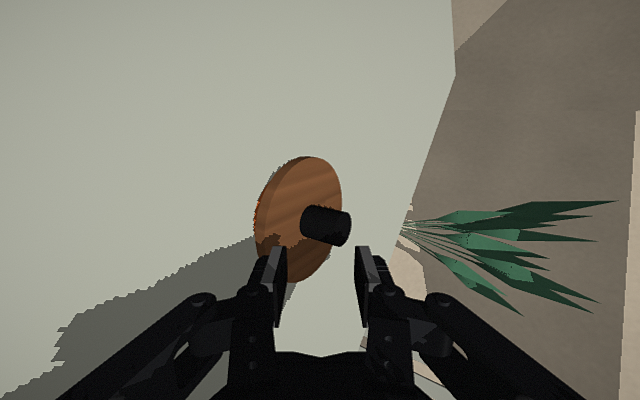

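Run:
```python
from h import *
goto([.46,-.42,.22],down(45))
```

```text
delta_pos [ 0.0268  0.1263 -0.0204] delta_rot [ 0.9647 -0.0026  0.0026] rows>= 5.2
```

carry_out(
  series=[
    {"delta_pos":[0,0.04,-0.025],"delta_rot":[0.05,0,0],"hand":0.06},
    {"delta_pos":[0.01,0.08,-0.035],"delta_rot":[0.2,0,0],"hand":0.06},
    {"delta_pos":[0.02,0.11,-0.03],"delta_rot":[0.38,0,0],"hand":0.06},
    {"delta_pos":[0.0268,0.1263,-0.02],"delta_rot":[0.56,-0.001,0],"hand":0.06},
    {"delta_pos":[0.0268,0.1263,-0.02],"delta_rot":[0.74,-0.002,0.002],"hand":0.06},
  ],
)

```text
time: 10.5
position: [0.4618, -0.4209, 0.221]
orientation: [167.3, -0.0, 45.1]
force: [0.9, -0.3, -0.9]
opening: 0.06
```

Run:
```python
from h import *
st()
goto([.46,-.42,.22],down(45))
```

```text
t 10.5 pos [ 0.4618 -0.4209  0.221 ] ori [ 1.6731e+02 -4.0000e-02  4.5090e+01] F [ 0.93 -0.33 -0.92] M [0.06 0.1  0.01] open 0.06
delta_pos [-0.0007 -0.0021  0.0006] delta_rot [ 0.2214 -0.0008  0.0015] rows>= 1.2
```

carry_out(
  series=[
    {"delta_pos":[0,0,0],"delta_rot":[0.12,0,0],"hand":0.06},
    {"delta_pos":[0,0,0],"delta_rot":[0.2214,-0.001,0.0015],"hand":0.06},
    {"delta_pos":[0,0,0],"delta_rot":[0.2214,-0.001,0.0015],"hand":0.06},
  ],
)

```text
time: 10.88
position: [0.461, -0.421, 0.2179]
orientation: [179.9, 0.0, 45.0]
force: [-0.8, 0.1, 1.1]
opening: 0.0597
```

Run:
```python
from h import *
st()
im,P=pic('wrist','w10.png')
for q in ('lid_knob','lid_disc'): find(q,'wrist',P)
im,P=pic('top','t10.png')
for q in ('lid_knob','lid_disc'): find(q,'top',P)
```

```text
t 10.875 pos [ 0.461  -0.421   0.2179] ori [1.7992e+02 1.0000e-02 4.4950e+01] F [-0.76  0.11  1.14] M [-0.01 -0.    0.01] open 0.0597
lid_knob wrist 0.85 world [ 0.48  -0.466  0.024] px [368. 213.]
lid_disc wrist 0.75 world [ 0.479 -0.47   0.029] px [370. 218.]
lid_knob top 0.75 world [ 0.486 -0.467  0.02 ] px [531. 237.]
lid_knob top 0.66 world [0.362 0.266 0.02 ] px [207. 294.]
lid_knob top 0.35 world [ 0.535 -0.218  0.04 ] px [421. 215.]
lid_disc top 0.66 world [ 0.486 -0.458  0.022] px [527. 237.]
lid_disc top 0.55 world [0.365 0.267 0.025] px [206. 293.]
lid_disc top 0.48 world [0.735 0.3   0.013] px [200. 136.]
```

View pics/w10.png

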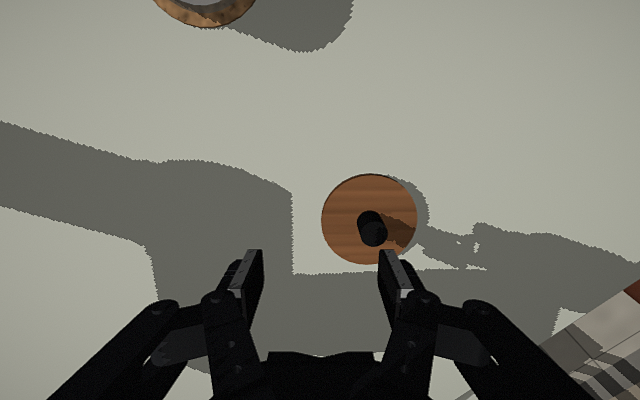

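View pics/t10.png

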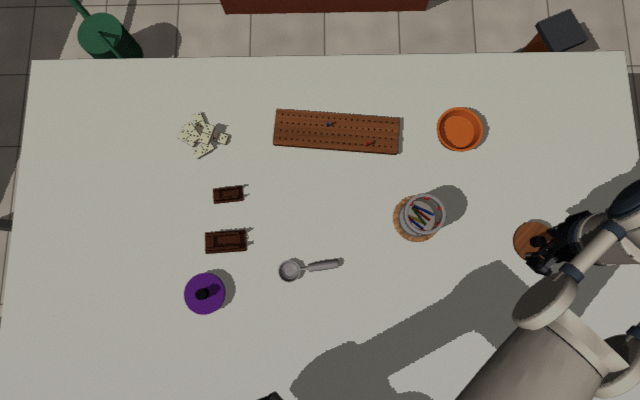

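```bash
cat >> h.py <<'E'
def overlay(fn,P,circs,out,box,k=4):
    im=cv2.imread('pics/'+fn); x0,y0,x1,y1=box
    cr=cv2.resize(im[y0:y1,x0:x1],None,fx=k,fy=k,interpolation=cv2.INTER_CUBIC)
    for c,r,col in circs:
        for t in np.linspace(0,2*np.pi,100):
            u=proj(P,np.array(c)+r*np.array([np.cos(t),np.sin(t),0])); cv2.circle(cr,tuple(int(v) for v in (u-[x0,y0]+.5)*k),1,col,-1)
    cv2.imwrite('pics/'+out,cr)
E
python3 - <<'E'
from h import *
P=manip.camera_params('wrist'); print(ray('w',P,(369,219),.024))
im=cv2.imread('pics/w10.png')
h=cv2.cvtColor(im,cv2.COLOR_BGR2HSV); m=((h[...,0]<18)&(h[...,1]>90)&(h[...,2]>50)).astype(np.uint8); m[:160]=0;m[270:]=0;m[:,:310]=0;m[:,430:]=0
cn=max(cv2.findContours(m,cv2.RETR_EXTERNAL,cv2.CHAIN_APPROX_NONE)[0],key=cv2.contourArea)
hull=cv2.convexHull(cn); e=cv2.fitEllipse(hull); print(e); c=ray('w',P,e[0],.022); print(c)
overlay('w10.png',P,[([c[0],c[1],.024],.046,(0,255,0)),([c[0],c[1],.052],.012,(255,255,0))],'w10c.png',(300,160,440,280))
E
```

```text
[ 0.47627374 -0.4720414   0.024     ]
((368.3797302246094, 219.010986328125), (89.65824890136719, 96.27896881103516), 75.59947967529297)
[ 0.47554206 -0.4724334   0.022     ]
```

View pics/w10c.png

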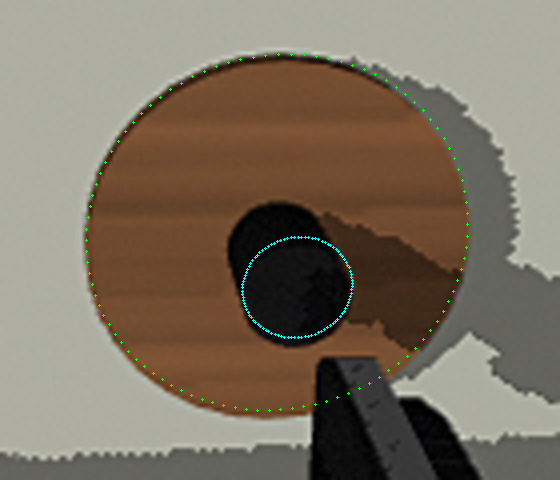

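Run:
```python
from h import *
goto([.4755,-.4727,.15],down(45))
```

```text
delta_pos [-0.0262  0.048   0.0707] delta_rot [ 0.005   0.0003 -0.0009] rows>= 1.4
```

carry_out(
  series=[
    {"delta_pos":[-0.0262,0.048,0.0],"delta_rot":[0,0,0],"hand":0.06},
    {"delta_pos":[-0.0262,0.048,0.04],"delta_rot":[0,0,0],"hand":0.06},
    {"delta_pos":[-0.0262,0.048,0.0707],"delta_rot":[0,0,0],"hand":0.05},
    {"delta_pos":[-0.0262,0.048,0.0707],"delta_rot":[0,0,0],"hand":0.05},
    {"delta_pos":[-0.0262,0.048,0.0707],"delta_rot":[0,0,0],"hand":0.05},
  ],
)

```text
time: 11.8
position: [0.476, -0.4731, 0.1516]
orientation: [179.6, 0.0, 45.0]
force: [0.5, -0.5, 0.4]
opening: 0.0502
```

Run:
```python
from h import *
st();goto([.4755,-.4727,.101],down(45))
im,P=pic('wrist','w11.png')
c=[.4755,-.4725]
overlay('w11.png',P,[([c[0],c[1],.024],.046,(0,255,0)),([c[0],c[1],.052],.012,(255,255,0))],'w11c.png',(220,160,420,350),3.9)
```

```text
t 11.8 pos [ 0.476  -0.4731  0.1516] ori [1.7965e+02 3.0000e-02 4.4950e+01] F [ 0.51 -0.48  0.41] M [-0.02 -0.05  0.03] open 0.0502
delta_pos [-0.     -0.0009  0.0506] delta_rot [ 0.0062  0.0004 -0.0008] rows>= 0.8
```

View pics/w11c.png

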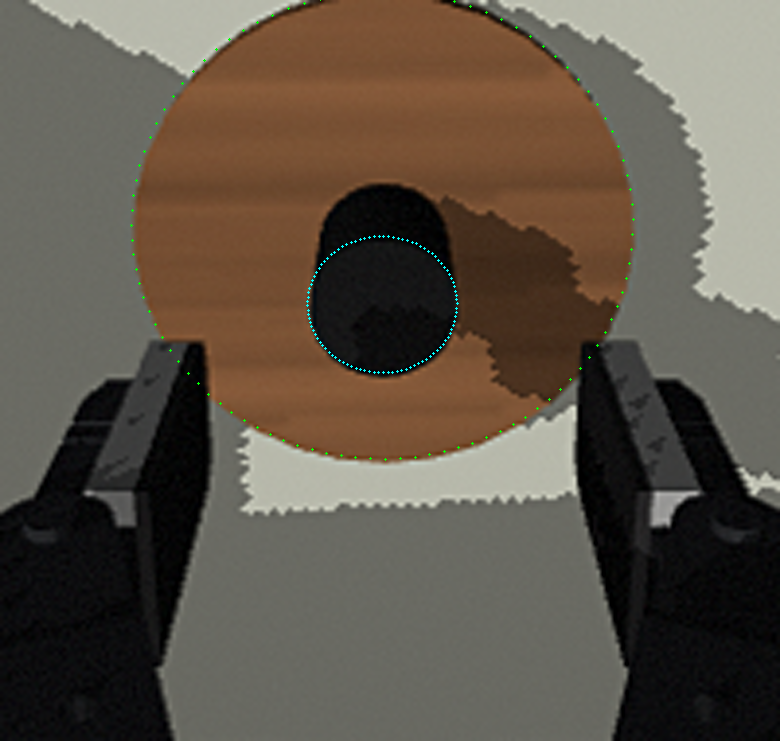

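carry_out(
  series=[
    {"delta_pos":[0,-0.001,0.025],"delta_rot":[0,0,0],"hand":0.05},
    {"delta_pos":[0,-0.001,0.045],"delta_rot":[0.003,0,0],"hand":0.05},
    {"delta_pos":[0,-0.001,0.049],"delta_rot":[0.003,0,0],"hand":0.05},
    {"delta_pos":[0,-0.001,0.049],"delta_rot":[0.003,0,0],"hand":0.03},
  ],
)

```text
time: 12.35
position: [0.4752, -0.4724, 0.1008]
orientation: [180.0, 0.0, 44.9]
force: [0.1, 0.2, -0.4]
opening: 0.0329
```

carry_out(
  series=[
    {"delta_pos":[0,0,0],"delta_rot":[0,0,0],"hand":0.015},
    {"delta_pos":[0,0,0],"delta_rot":[0,0,0],"hand":0.015},
    {"delta_pos":[0,0,0],"delta_rot":[0,0,0],"hand":0.015},
  ],
  newtons=80,
)

```text
time: 12.72
position: [0.4755, -0.4728, 0.1018]
orientation: [179.8, 0.0, 44.9]
force: [-0.4, 0.5, 4.5]
opening: 0.0213
```

Run:
```python
from h import *
st()
```

```text
t 12.725 pos [ 0.4755 -0.4728  0.1018] ori [1.7984e+02 2.0000e-02 4.4940e+01] F [-0.35  0.5   4.55] M [0.02 0.03 0.02] open 0.0213
```

carry_out(
  series=[
    {"delta_pos":[0,0,-0.02],"delta_rot":[0,0,0],"hand":0.015},
    {"delta_pos":[0,0,-0.06],"delta_rot":[0,0,0],"hand":0.015},
    {"delta_pos":[0,0,-0.12],"delta_rot":[0,0,0],"hand":0.015},
    {"delta_pos":[0,0,-0.17],"delta_rot":[0,0,0],"hand":0.015},
    {"delta_pos":[0,0,-0.18],"delta_rot":[0,0,0],"hand":0.015},
  ],
)

```text
time: 13.35
position: [0.4755, -0.4727, 0.2875]
orientation: [179.4, 0.0, 44.9]
force: [-0.1, -0.4, -1.2]
opening: 0.0217
```

Run:
```python
from h import *
st()
im,P=pic('wrist','w12.png')
# view jar from (0.50,-0.26) maybe
goto([.48,-.30,.28],down(60))
```

```text
t 13.35 pos [ 0.4755 -0.4727  0.2875] ori [1.7942e+02 4.0000e-02 4.4940e+01] F [-0.09 -0.39 -1.2 ] M [-0.03  0.03  0.04] open 0.0217
delta_pos [ 0.1252 -0.119   0.0049] delta_rot [ 0.0075  0.0017 -0.2628] rows>= 2.8
```

View pics/w12.png

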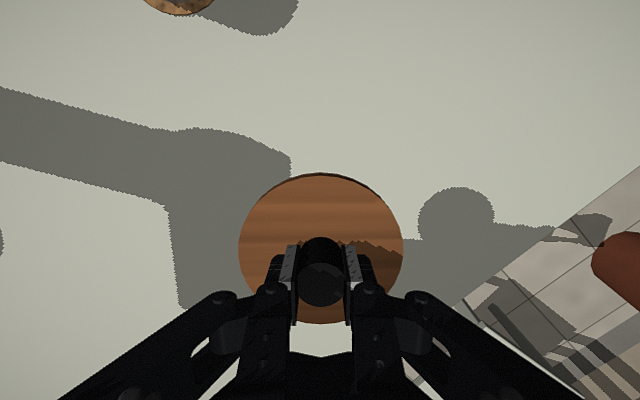

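Run:
```python
from h import *
goto([.533,-.345,.28],down(90))
P=manip.camera_params('wrist'); s=manip.get_state(); 
im=cv2.imread('pics/w12.png')
h=cv2.cvtColor(im,cv2.COLOR_BGR2HSV)
c=np.array(s['position']); c[2]-=.1018-.024
overlay('w12.png',P,[(c,.046,(0,255,0)),(c+[0,0,.028],.012,(255,255,0))],'w12c.png',(220,160,420,340),4)
```

```text
delta_pos [ 0.1309 -0.0497  0.0054] delta_rot [ 0.007   0.0036 -0.7863] rows>= 4.2
```

View pics/w12c.png

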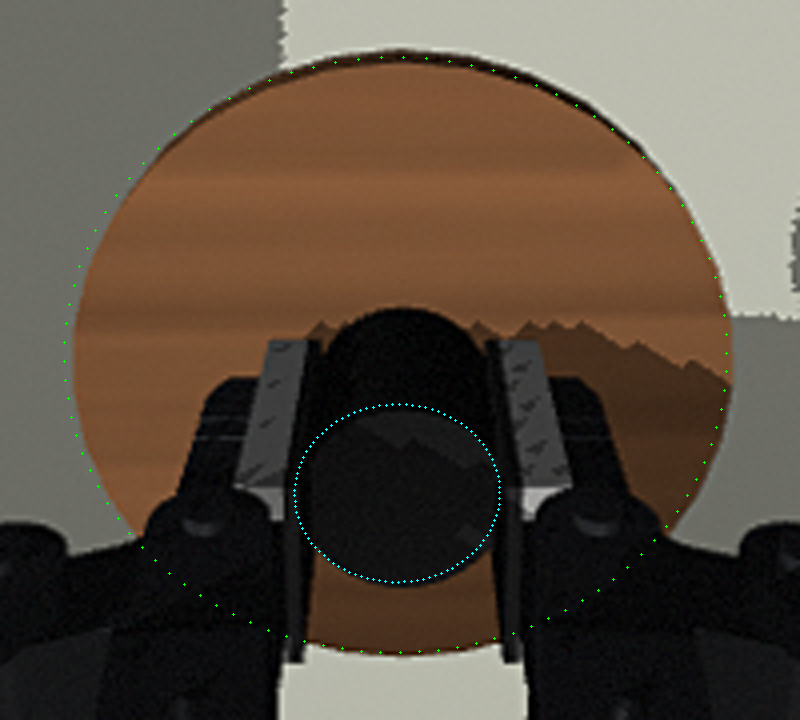

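carry_out(
  series=[
    {"delta_pos":[0.033,-0.0125,0.001],"delta_rot":[0.002,0.001,-0.18],"hand":0.015},
    {"delta_pos":[0.065,-0.025,0.003],"delta_rot":[0.004,0.002,-0.36],"hand":0.015},
    {"delta_pos":[0.1,-0.038,0.005],"delta_rot":[0.005,0.003,-0.54],"hand":0.015},
    {"delta_pos":[0.131,-0.05,0.005],"delta_rot":[0.007,0.0036,-0.72],"hand":0.015},
    {"delta_pos":[0.131,-0.05,0.005],"delta_rot":[0.007,0.0036,-0.786],"hand":0.015},
  ],
)

```text
time: 14.02
position: [0.5332, -0.3416, 0.273]
orientation: [-179.6, -0.5, 90.4]
force: [0.0, -1.0, -0.5]
opening: 0.0212
```

carry_out(
  series=[
    {"delta_pos":[0,0,0],"delta_rot":[0,0,0],"hand":0.015},
    {"delta_pos":[0,0,0],"delta_rot":[0,0,0],"hand":0.015},
  ],
)

```text
time: 14.28
position: [0.5321, -0.3445, 0.2741]
orientation: [-179.6, -0.4, 89.9]
force: [-0.9, -0.1, -1.1]
opening: 0.0215
```

Run:
```python
from h import *
st()
im,P=pic('wrist','w13.png')
find('jar_mouth','wrist',P)
```

```text
t 14.275 pos [ 0.5321 -0.3445  0.2741] ori [-179.62   -0.36   89.87] F [-0.9  -0.05 -1.07] M [-0.02 -0.01 -0.08] open 0.0215
jar_mouth wrist 0.91 world [ 0.529 -0.208  0.017] px [318.  46.]
```

View pics/w13.png

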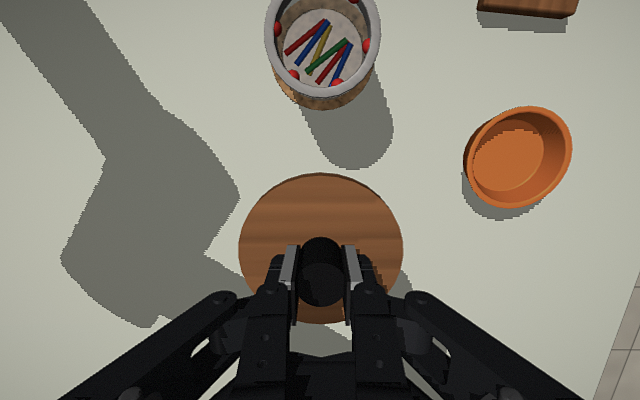

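carry_out(
  series=[
    {"delta_pos":[0.02,0,0],"delta_rot":[-0.0066,0.0063,0],"hand":0.015},
    {"delta_pos":[0.04,0,0],"delta_rot":[-0.0066,0.0063,0],"hand":0.015},
    {"delta_pos":[0.04,0,0],"delta_rot":[-0.0066,0.0063,0],"hand":0.015},
  ],
)

```text
time: 14.75
position: [0.5327, -0.3023, 0.2763]
orientation: [179.8, -0.7, 90.1]
force: [0.3, -0.4, -0.3]
opening: 0.0217
```

Run:
```python
from h import *
s=st()
im,P=pic('wrist','w14.png'); st()
c=np.array([.5313,-.2151,.094]); L=np.array(s['position'])-[0,0,.1018-.024]
overlay('w14.png',P,[(c,.0445,(0,255,0)),(c,.0365,(255,255,0)),([c[0],c[1],.004],.055,(0,0,255)),(L,.046,(0,255,0))],'w14c.png',(230,0,410,200),4)
t0=manip.camera_params('top')
pic('top','t14.png')
overlay('t14.png',t0,[(c,.0445,(0,255,0)),(c,.0365,(255,255,0)),([c[0],c[1],.004],.055,(0,0,255))],'t14c.png',(380,180,460,260),7)
```

```text
t 14.75 pos [ 0.5327 -0.3023  0.2763] ori [179.85  -0.65  90.1 ] F [ 0.26 -0.41 -0.28] M [-0.03 -0.03  0.01] open 0.0217
t 14.8 pos [ 0.5327 -0.3031  0.2762] ori [179.85  -0.62  90.07] F [-0.61  0.26 -1.18] M [-0.06  0.04  0.07] open 0.0216
```

View pics/w14c.png

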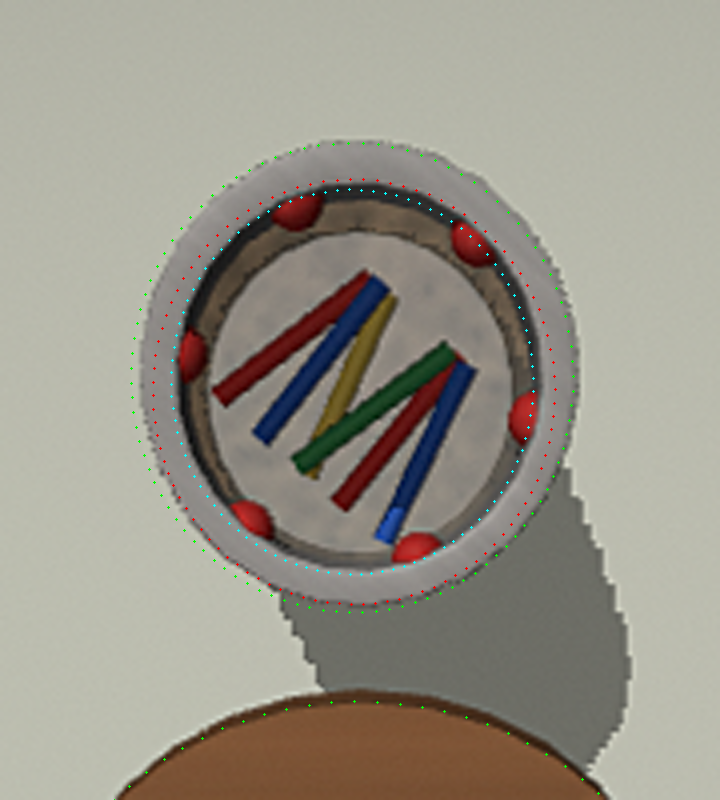

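View pics/t14c.png

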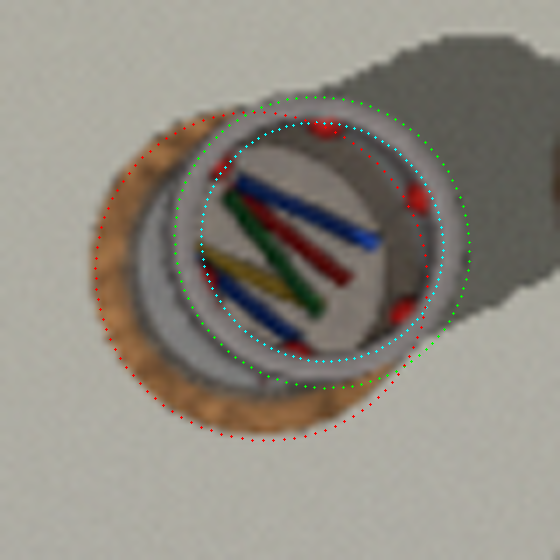

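Run:
```python
from h import *
goto([.532,-.2145,.235],down(90))
```

```text
delta_pos [ 0.0888 -0.0006  0.042 ] delta_rot [ 0.0023 -0.0108  0.0005] rows>= 1.6
```

carry_out(
  series=[
    {"delta_pos":[0.03,0,0.0],"delta_rot":[0.0023,-0.011,0],"hand":0.015},
    {"delta_pos":[0.06,0,0.01],"delta_rot":[0.0023,-0.011,0],"hand":0.015},
    {"delta_pos":[0.0888,-0.0006,0.03],"delta_rot":[0.0023,-0.011,0],"hand":0.015},
    {"delta_pos":[0.0888,-0.0006,0.042],"delta_rot":[0.0023,-0.011,0],"hand":0.015},
    {"delta_pos":[0.0888,-0.0006,0.042],"delta_rot":[0.0023,-0.011,0],"hand":0.015},
  ],
)

```text
time: 15.48
position: [0.5317, -0.2155, 0.2334]
orientation: [-179.9, -0.0, 90.0]
force: [0.1, -0.3, -0.6]
opening: 0.0215
```

carry_out(
  series=[
    {"delta_pos":[0,0,0],"delta_rot":[0,0,0],"hand":0.015},
  ],
)

```text
time: 15.6
position: [0.5321, -0.2161, 0.2353]
orientation: [180.0, 0.0, 89.9]
force: [-0.2, 0.2, -0.7]
opening: 0.0215
```

Run:
```python
from h import *
s=st()
goto([.532,-.2145,.215],down(90))
im,P=pic('wrist','w15.png')
c=np.array([.5325,-.2145,.094]); L=np.array(s['position'])-[0,0,.1018-.024]
overlay('w15.png',P,[(c,.0445,(0,255,0)),(L,.046,(255,255,0)),(L-[0,0,.008],.046,(255,255,0))],'w15c.png',(230,150,420,330),4)
im,P=pic('scene','s15.png')
L=L-[0,0,.004]
overlay('s15.png',P,[(c,.0445,(0,255,0)),(L,.046,(255,255,0))],'s15c.png',(250,90,350,200),6)
```

```text
t 15.6 pos [ 0.5321 -0.2161  0.2353] ori [1.7999e+02 1.0000e-02 8.9910e+01] F [-0.24  0.25 -0.71] M [ 0.02 -0.03 -0.03] open 0.0215
delta_pos [ 0.0016 -0.0001  0.0203] delta_rot [ 0.0002  0.0002 -0.0015] rows>= 0.3
```

View pics/w15c.png

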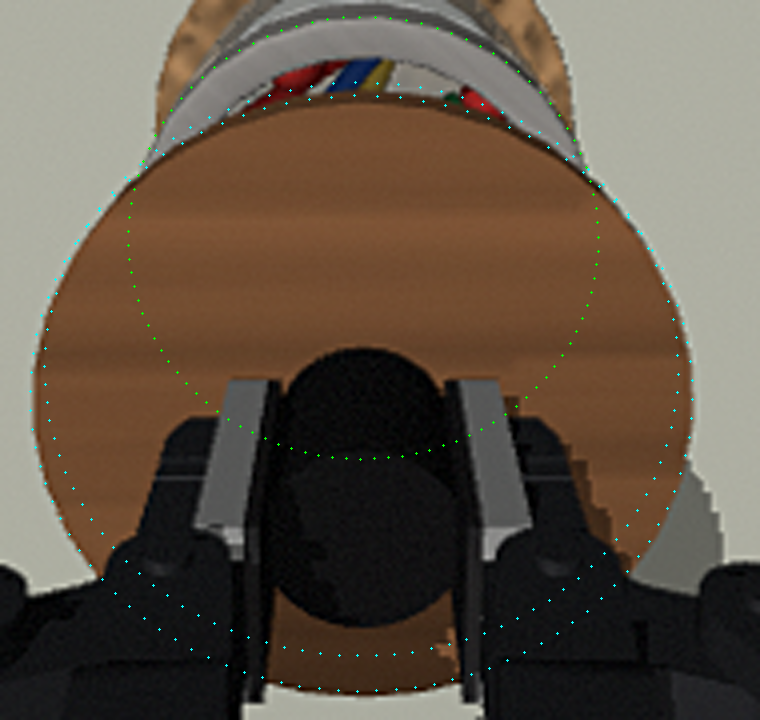

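View pics/s15c.png

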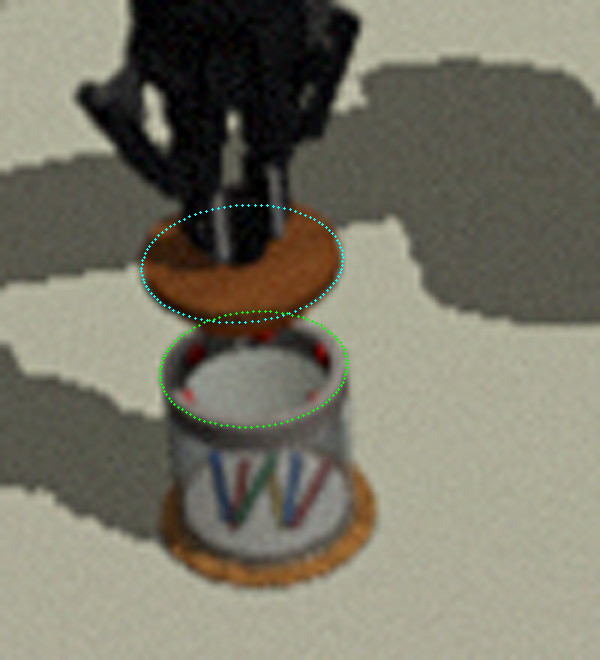

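carry_out(
  series=[
    {"delta_pos":[0.0015,0.0003,0.015],"delta_rot":[0,0,0],"hand":0.015},
    {"delta_pos":[0.0015,0.0003,0.03],"delta_rot":[0,0,0],"hand":0.015},
    {"delta_pos":[0.0015,0.0003,0.034],"delta_rot":[0,0,0],"hand":0.015},
    {"delta_pos":[0.0015,0.0003,0.034],"delta_rot":[0,0,0],"hand":0.015},
  ],
)

```text
time: 16.2
position: [0.5321, -0.2134, 0.1998]
orientation: [-179.9, -0.1, 90.0]
force: [-0.0, 0.7, -1.5]
opening: 0.0215
```

Run:
```python
from h import *
s=st()
goto([.5325,-.2145,.195],down(90))
im,P=pic('wrist','w16.png')
c=np.array([.5325,-.2145,.094]); L=np.array(s['position'])-[0,0,.1018-.024]
overlay('w16.png',P,[(c,.0445,(0,255,0)),(L,.046,(255,255,0))],'w16c.png',(230,150,420,330),4)
```

```text
t 16.2 pos [ 0.5321 -0.2134  0.1998] ori [-1.799e+02 -6.000e-02  8.998e+01] F [-0.02  0.68 -1.46] M [-0.03 -0.01 -0.01] open 0.0215
delta_pos [-0.0011  0.0004  0.0048] delta_rot [-0.0018 -0.0011 -0.0004] rows>= 0.1
```

View pics/w16c.png

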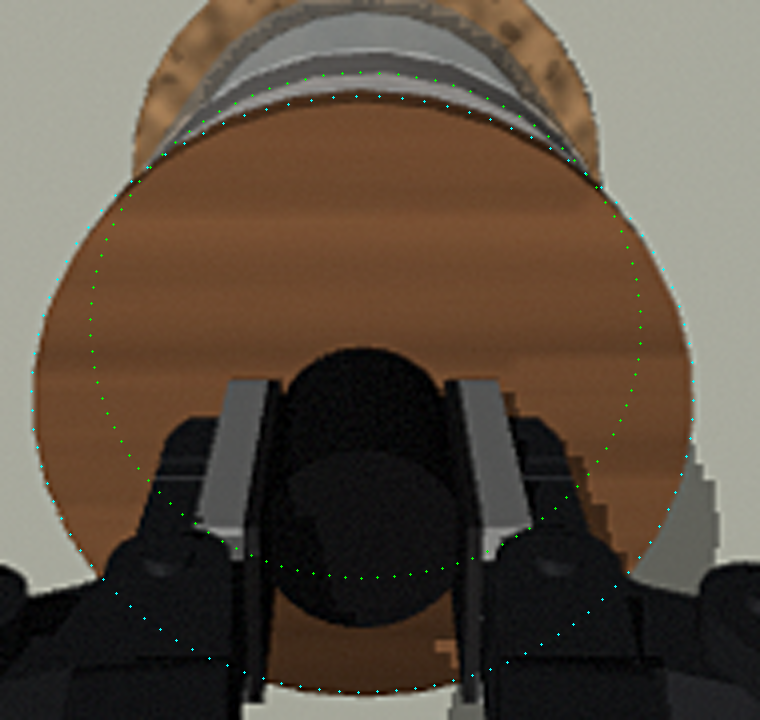

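carry_out(
  series=[
    {"delta_pos":[-0.0009,0.0002,0.002],"delta_rot":[0,0,0],"hand":0.015},
    {"delta_pos":[-0.0009,0.0002,0.004],"delta_rot":[0,0,0],"hand":0.015},
    {"delta_pos":[-0.0009,0.0002,0.004],"delta_rot":[0,0,0],"hand":0.015},
  ],
)

```text
time: 16.62
position: [0.5325, -0.2144, 0.1966]
orientation: [-180.0, -0.0, 90.0]
force: [-0.6, -0.4, -1.0]
opening: 0.0218
```

carry_out(
  series=[
    {"delta_pos":[0,0,0.0015],"delta_rot":[0,0,0],"hand":0.015},
    {"delta_pos":[0,0,0.0015],"delta_rot":[0,0,0],"hand":0.015},
  ],
)

```text
time: 16.88
position: [0.5324, -0.2144, 0.195]
orientation: [-180.0, -0.0, 90.0]
force: [0.2, 0.2, -1.6]
opening: 0.0218
```

```bash
python3 -c "
from h import *
st()"
```

```text
t 16.875 pos [ 0.5324 -0.2144  0.195 ] ori [-1.7996e+02 -3.0000e-02  8.9970e+01] F [ 0.21  0.16 -1.63] M [-0.02  0.02 -0.08] open 0.0218
```

carry_out(
  series=[
    {"delta_pos":[0,0,0.0015],"delta_rot":[0,0,0],"hand":0.015},
    {"delta_pos":[0,0,0.0015],"delta_rot":[0,0,0],"hand":0.015},
  ],
)

```text
time: 17.12
position: [0.5324, -0.2144, 0.1935]
orientation: [-180.0, -0.0, 90.0]
force: [-0.1, 0.2, -0.9]
opening: 0.0211
```

carry_out(
  series=[
    {"delta_pos":[0,0,0.001],"delta_rot":[0,0,0],"hand":0.015},
    {"delta_pos":[0,0,0.001],"delta_rot":[0,0,0],"hand":0.015},
  ],
)

```text
time: 17.38
position: [0.5325, -0.2144, 0.1925]
orientation: [-180.0, -0.0, 90.0]
force: [1.0, 0.3, -0.5]
opening: 0.0216
```

```bash
python3 -c "
from h import *
st()"
```

```text
t 17.375 pos [ 0.5325 -0.2144  0.1925] ori [-1.7996e+02 -3.0000e-02  8.9980e+01] F [ 1.01  0.28 -0.45] M [ 0.   -0.06  0.  ] open 0.0216
```

carry_out(
  series=[
    {"delta_pos":[0,0,0.001],"delta_rot":[0,0,0],"hand":0.015},
    {"delta_pos":[0,0,0.001],"delta_rot":[0,0,0],"hand":0.015},
  ],
)

```text
time: 17.62
position: [0.5325, -0.2143, 0.1918]
orientation: [-180.0, -0.0, 90.0]
force: [0.1, 0.2, -0.2]
opening: 0.0215
```

carry_out(
  series=[
    {"delta_pos":[0,0,0.001],"delta_rot":[0,0,0],"hand":0.015},
    {"delta_pos":[0,0,0.001],"delta_rot":[0,0,0],"hand":0.015},
  ],
)

```text
time: 17.88
position: [0.5327, -0.2143, 0.1913]
orientation: [180.0, -0.0, 90.0]
force: [-0.1, 2.6, 2.8]
opening: 0.0216
```

```bash
python3 -c "
from h import *
st()"
```

```text
t 17.875 pos [ 0.5327 -0.2143  0.1913] ori [ 1.7998e+02 -2.0000e-02  8.9990e+01] F [-0.11  2.56  2.82] M [ 0.29  0.13 -0.06] open 0.0216
```

carry_out(
  series=[
    {"delta_pos":[0.001,0,-0.0005],"delta_rot":[0,0,0],"hand":0.015},
    {"delta_pos":[0.001,0,0.0005],"delta_rot":[0,0,0],"hand":0.015},
    {"delta_pos":[0.001,0,0.0005],"delta_rot":[0,0,0],"hand":0.015},
  ],
)

```text
time: 18.25
position: [0.5326, -0.2135, 0.1908]
orientation: [180.0, 0.0, 90.0]
force: [-1.8, 0.9, 5.5]
opening: 0.0218
```

```bash
python3 -c "
from h import *
st()"
```

```text
t 18.25 pos [ 0.5326 -0.2135  0.1908] ori [179.99   0.    89.97] F [-1.79  0.93  5.53] M [ 0.17  0.15 -0.03] open 0.0218
```

carry_out(
  series=[
    {"delta_pos":[0.0004,-0.0005,0],"delta_rot":[0,0,0],"hand":0.015},
    {"delta_pos":[0.0004,-0.0005,0.001],"delta_rot":[0,0,0],"hand":0.015},
    {"delta_pos":[0.0004,-0.0005,0.001],"delta_rot":[0,0,0],"hand":0.015},
  ],
)

```text
time: 18.62
position: [0.5324, -0.2133, 0.1905]
orientation: [179.9, 0.0, 90.0]
force: [-1.4, -0.6, 7.6]
opening: 0.0212
```

```bash
python3 -c "
from h import *
st()"
```

```text
t 18.625 pos [ 0.5324 -0.2133  0.1905] ori [1.799e+02 5.000e-02 8.997e+01] F [-1.36 -0.58  7.63] M [-0.03  0.08  0.03] open 0.0212
```

carry_out(
  series=[
    {"delta_pos":[0,-0.0003,0.001],"delta_rot":[0,0,0],"hand":0.015},
    {"delta_pos":[0,-0.0003,0.002],"delta_rot":[0,0,0],"hand":0.015},
    {"delta_pos":[0,-0.0003,0.002],"delta_rot":[0,0,0],"hand":0.015},
  ],
)

```text
time: 19.0
position: [0.5325, -0.2134, 0.1896]
orientation: [179.8, 0.1, 90.0]
force: [-0.0, -0.4, 11.8]
opening: 0.0214
```

```bash
python3 -c "
from h import *
st()"
```

```text
t 19.0 pos [ 0.5325 -0.2134  0.1896] ori [1.7979e+02 9.0000e-02 8.9970e+01] F [-0.   -0.36 11.82] M [ 0.05  0.01 -0.  ] open 0.0214
```

carry_out(
  series=[
    {"delta_pos":[0,0,0.0008],"delta_rot":[0,0,0],"hand":0.015},
    {"delta_pos":[0,0,0.0015],"delta_rot":[0,0,0],"hand":0.015},
    {"delta_pos":[0,0,0.0015],"delta_rot":[0,0,0],"hand":0.015},
  ],
)

```text
time: 19.38
position: [0.5322, -0.2133, 0.1866]
orientation: [179.9, 0.0, 90.0]
force: [0.3, -0.8, 2.9]
opening: 0.0218
```

```bash
python3 -c "
from h import *
st()"
```

```text
t 19.375 pos [ 0.5322 -0.2133  0.1866] ori [1.799e+02 4.000e-02 8.997e+01] F [ 0.32 -0.8   2.86] M [-0.09 -0.17 -0.01] open 0.0218
```

carry_out(
  series=[
    {"delta_pos":[0,0,0.001],"delta_rot":[0,0,0],"hand":0.015},
    {"delta_pos":[0,0,0.002],"delta_rot":[0,0,0],"hand":0.015},
    {"delta_pos":[0,0,0.003],"delta_rot":[0,0,0],"hand":0.015},
    {"delta_pos":[0,0,0.003],"delta_rot":[0,0,0],"hand":0.015},
  ],
)

```text
time: 19.88
position: [0.5317, -0.213, 0.182]
orientation: [-179.9, -0.0, 90.0]
force: [2.5, -0.6, -0.3]
opening: 0.0214
```

carry_out(
  series=[
    {"delta_pos":[0,0,0.001],"delta_rot":[0,0,0],"hand":0.015},
    {"delta_pos":[0,0,0.002],"delta_rot":[0,0,0],"hand":0.015},
    {"delta_pos":[0,0,0.002],"delta_rot":[0,0,0],"hand":0.015},
  ],
)

```text
time: 20.25
position: [0.5314, -0.2129, 0.1798]
orientation: [-179.9, -0.1, 90.0]
force: [1.9, -1.4, -2.0]
opening: 0.0215
```

```bash
python3 -c "
from h import *
st()"
```

```text
t 20.25 pos [ 0.5314 -0.2129  0.1798] ori [-1.799e+02 -6.000e-02  8.997e+01] F [ 1.89 -1.4  -1.97] M [-0.18 -0.4  -0.02] open 0.0215
```

carry_out(
  series=[
    {"delta_pos":[-0.0004,0.0006,0.001],"delta_rot":[0,0,0],"hand":0.015},
    {"delta_pos":[-0.0004,0.0006,0.001],"delta_rot":[0,0,0],"hand":0.015},
  ],
)

```text
time: 20.5
position: [0.5317, -0.2131, 0.1799]
orientation: [-179.9, -0.1, 90.0]
force: [-3.3, 2.6, 4.3]
opening: 0.0216
```

carry_out(
  series=[
    {"delta_pos":[0,0,0.001],"delta_rot":[0,0,0],"hand":0.015},
    {"delta_pos":[0,0,0.001],"delta_rot":[0,0,0],"hand":0.015},
  ],
)

```text
time: 20.75
position: [0.5318, -0.2131, 0.1799]
orientation: [-179.9, -0.0, 90.0]
force: [-5.6, 3.0, 7.6]
opening: 0.0215
```

```bash
python3 -c "
from h import *
st()"
```

```text
t 20.75 pos [ 0.5318 -0.2131  0.1799] ori [-1.7992e+02 -5.0000e-02  8.9980e+01] F [-5.6   3.04  7.55] M [ 0.46  1.09 -0.04] open 0.0215
```

carry_out(
  series=[
    {"delta_pos":[0.0005,-0.0008,0],"delta_rot":[0,0,0],"hand":0.015},
    {"delta_pos":[0.0005,-0.0008,0.0008],"delta_rot":[0,0,0],"hand":0.015},
    {"delta_pos":[0.0005,-0.0008,0.0008],"delta_rot":[0,0,0],"hand":0.015},
  ],
)

```text
time: 21.12
position: [0.5314, -0.2129, 0.1798]
orientation: [180.0, 0.0, 90.0]
force: [-4.9, 2.8, 9.6]
opening: 0.0214
```

```bash
python3 -c "
from h import *
st()
pic('wrist','w17.png');pic('scene','s17.png')
im=cv2.imread('pics/s17.png')[90:200,240:350];cv2.imwrite('pics/s17c.png',cv2.resize(im,None,fx=5,fy=5,interpolation=2))"
```

```text
t 21.125 pos [ 0.5314 -0.2129  0.1798] ori [1.7997e+02 1.0000e-02 8.9970e+01] F [-4.93  2.79  9.58] M [0.35 0.83 0.04] open 0.0214
```

View pics/s17c.png

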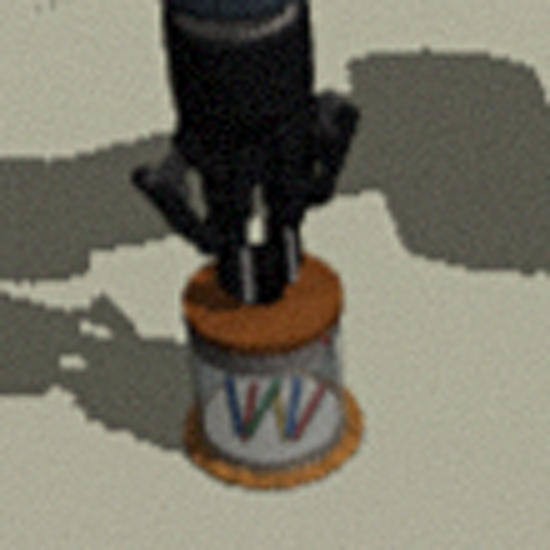

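View pics/w17.png

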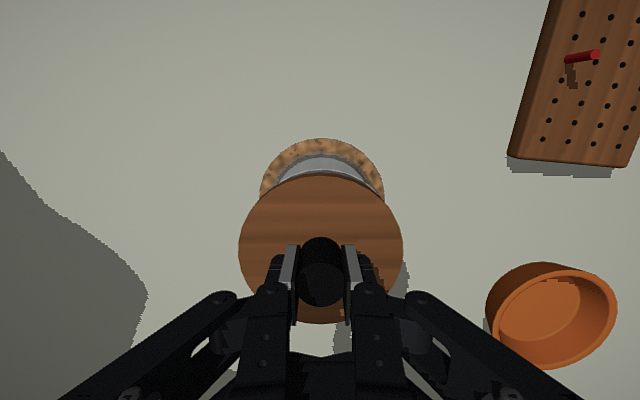

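carry_out(
  series=[
    {"delta_pos":[0.0006,-0.0012,0.001],"delta_rot":[0,0,0],"hand":0.015},
    {"delta_pos":[0.0006,-0.0012,0.0015],"delta_rot":[0,0,0],"hand":0.015},
    {"delta_pos":[0.0006,-0.0012,0.0015],"delta_rot":[0,0,0],"hand":0.015},
  ],
)

```text
time: 21.6
position: [0.5311, -0.2128, 0.1798]
orientation: [179.8, 0.1, 90.0]
force: [-1.9, 1.6, 13.1]
opening: 0.0214
```

```bash
python3 -c "
from h import *
st()"
```

```text
t 21.6 pos [ 0.5311 -0.2128  0.1798] ori [1.7977e+02 1.1000e-01 8.9970e+01] F [-1.94  1.6  13.1 ] M [ 0.13  0.51 -0.04] open 0.0214
```

carry_out(
  series=[
    {"delta_pos":[0.0003,-0.0004,-0.002],"delta_rot":[0,0,0],"hand":0.015},
    {"delta_pos":[0.0003,-0.0004,-0.0035],"delta_rot":[0,0,0],"hand":0.015},
    {"delta_pos":[0.0003,-0.0004,-0.0035],"delta_rot":[0,0,0],"hand":0.015},
  ],
)

```text
time: 21.98
position: [0.5304, -0.2123, 0.18]
orientation: [179.9, 0.0, 90.0]
force: [4.7, -2.2, 0.6]
opening: 0.0212
```

```bash
python3 -c "
from h import *
st()"
```

```text
t 21.975 pos [ 0.5304 -0.2123  0.18  ] ori [1.7994e+02 2.0000e-02 8.9970e+01] F [ 4.69 -2.24  0.61] M [-0.37 -0.96 -0.04] open 0.0212
```

carry_out(
  series=[
    {"delta_pos":[-0.0004,0.0007,0],"delta_rot":[0,0,0],"hand":0.015},
    {"delta_pos":[-0.0004,0.0007,0],"delta_rot":[0,0,0],"hand":0.015},
  ],
)

```text
time: 22.22
position: [0.5307, -0.2125, 0.1799]
orientation: [-180.0, -0.0, 90.0]
force: [3.7, -2.2, 1.6]
opening: 0.0217
```

```bash
python3 -c "
from h import *
st()"
```

```text
t 22.225 pos [ 0.5307 -0.2125  0.1799] ori [-1.7998e+02 -2.0000e-02  8.9970e+01] F [ 3.66 -2.17  1.64] M [-0.45 -0.71  0.01] open 0.0217
```

carry_out(
  series=[
    {"delta_pos":[-0.0003,0.0005,0],"delta_rot":[0,0,0],"hand":0.015},
    {"delta_pos":[-0.0003,0.0005,0],"delta_rot":[0,0,0],"hand":0.03},
    {"delta_pos":[-0.0003,0.0005,0],"delta_rot":[0,0,0],"hand":0.04},
    {"delta_pos":[-0.0003,0.0005,0],"delta_rot":[0,0,0],"hand":0.05},
    {"delta_pos":[-0.0003,0.0005,0],"delta_rot":[0,0,0],"hand":0.05},
  ],
)

```text
time: 22.85
position: [0.531, -0.2126, 0.1798]
orientation: [-179.9, -0.0, 90.0]
force: [1.0, 1.2, 0.2]
opening: 0.05
```

```bash
python3 -c "
from h import *
st(); pic('wrist','w18.png')"
```

```text
t 22.85 pos [ 0.531  -0.2126  0.1798] ori [-1.7995e+02 -4.0000e-02  8.9980e+01] F [1.04 1.18 0.25] M [-0.01 -0.01 -0.  ] open 0.05
```

View pics/w18.png

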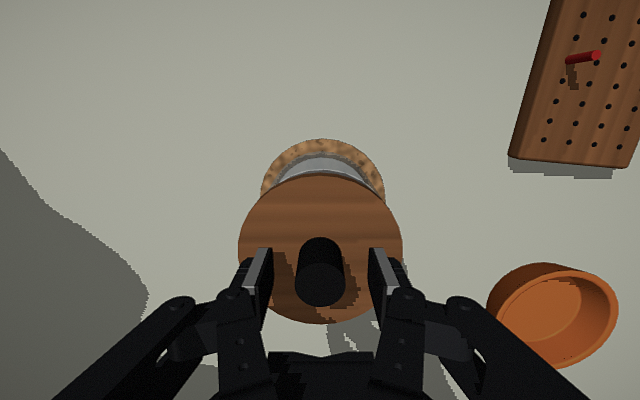

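Released with the knob clear of both pads. Back off straight up and away, then check.

carry_out(
  series=[
    {"delta_pos":[0,0,-0.02],"delta_rot":[0,0,0],"hand":0.05},
    {"delta_pos":[0,0,-0.06],"delta_rot":[0,0,0],"hand":0.05},
    {"delta_pos":[0,0,-0.11],"delta_rot":[0,0,0],"hand":0.05},
    {"delta_pos":[-0.03,0,-0.14],"delta_rot":[0,0,0],"hand":0.05},
    {"delta_pos":[-0.06,0,-0.14],"delta_rot":[0,0,0],"hand":0.05},
  ],
)

```text
time: 23.52
position: [0.5316, -0.2734, 0.3263]
orientation: [179.6, 0.2, 90.0]
force: [0.5, -0.0, -0.1]
opening: 0.0503
```

carry_out(
  series=[
    {"delta_pos":[-0.04,0,0],"delta_rot":[0,0,0],"hand":0.05},
    {"delta_pos":[-0.06,0,0],"delta_rot":[0,0,0],"hand":0.05},
    {"delta_pos":[-0.06,0,0],"delta_rot":[0,0,0],"hand":0.05},
    {"delta_pos":[-0.06,0,0],"delta_rot":[0,0,0],"hand":0.05},
  ],
)

```text
time: 24.02
position: [0.5313, -0.3318, 0.3202]
orientation: [-180.0, -0.1, 90.0]
force: [-0.4, 0.4, -0.5]
opening: 0.0497
```

Run:
```python
from h import *
st()
im,P=pic('wrist','w19.png')
c=np.array([.5325,-.2145,0])
for d in (0,): overlay('w19.png',P,[(c+[0,0,.102],.046,(0,255,0)),(c+[0,0,.13],.012,(255,255,0)),(c+[0,0,.004],.055,(0,0,255))],'w19c.png',(240,0,420,200),4)
im,P=pic('scene','s19.png')
a=cv2.resize(cv2.imread('pics/s19.png')[110:200,245:345],None,fx=5,fy=5,interpolation=2);cv2.imwrite('pics/s19c.png',a)
overlay('s19.png',P,[(c+[0,0,.102],.046,(0,255,0)),(c+[0,0,.13],.012,(255,255,0))],'s19d.png',(245,110,345,200),5)
im,P=pic('top','t19.png')
d=cv2.absdiff(cv2.imread('pics/t19.png'),cv2.imread('pics/top0.png'))
```

```text
t 24.025 pos [ 0.5313 -0.3318  0.3202] ori [-1.7999e+02 -6.0000e-02  9.0020e+01] F [-0.41  0.39 -0.48] M [ 0.01 -0.03 -0.04] open 0.0497
```

View pics/w19c.png

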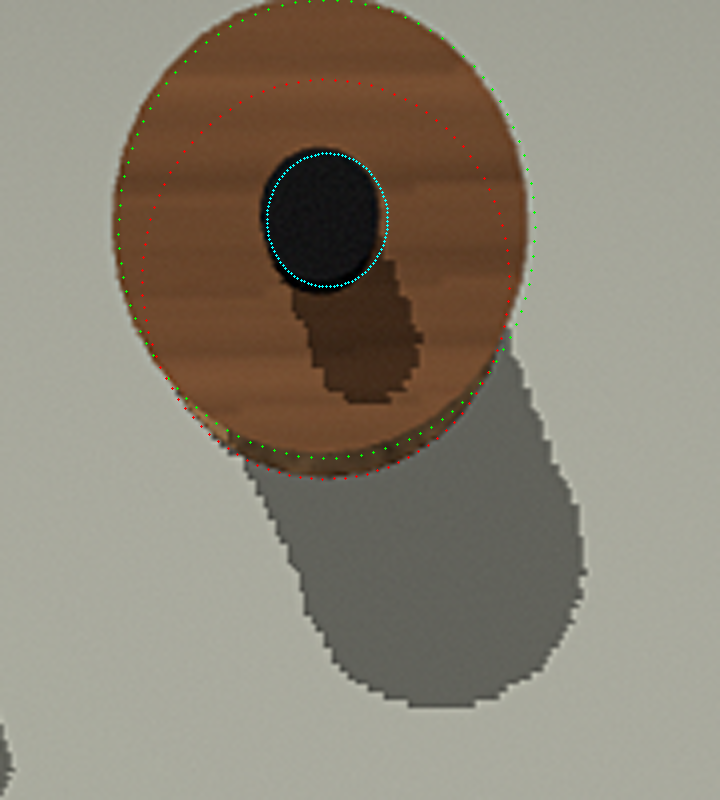

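View pics/s19c.png

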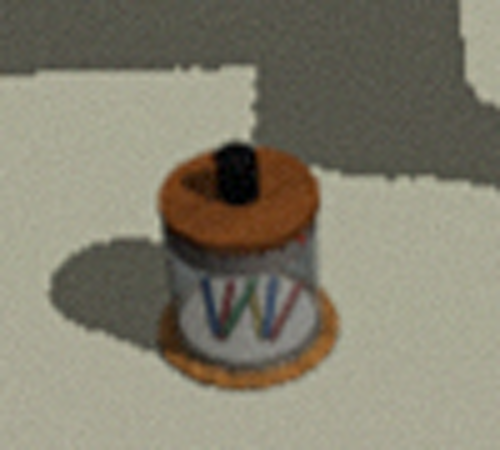

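View pics/t19.png

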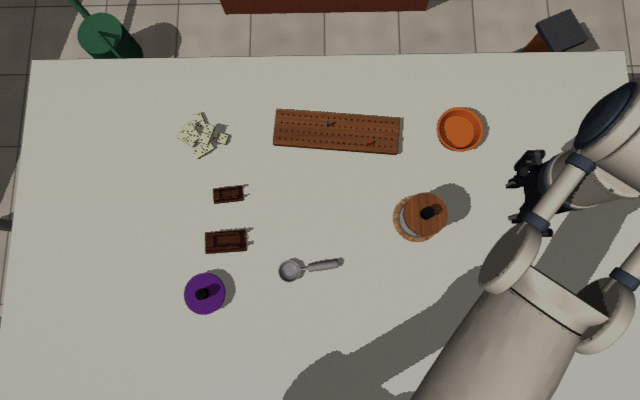

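Run:
```python
import cv2,numpy as np
a=cv2.imread('pics/scene0.png')[135:185,272:322];b=cv2.imread('pics/s19.png')[135:185,272:322]
o=np.hstack([cv2.resize(x,None,fx=8,fy=8,interpolation=cv2.INTER_NEAREST) for x in (a,b)]);cv2.imwrite('pics/cmp.png',o)
```

```text
(no output)
```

View pics/cmp.png

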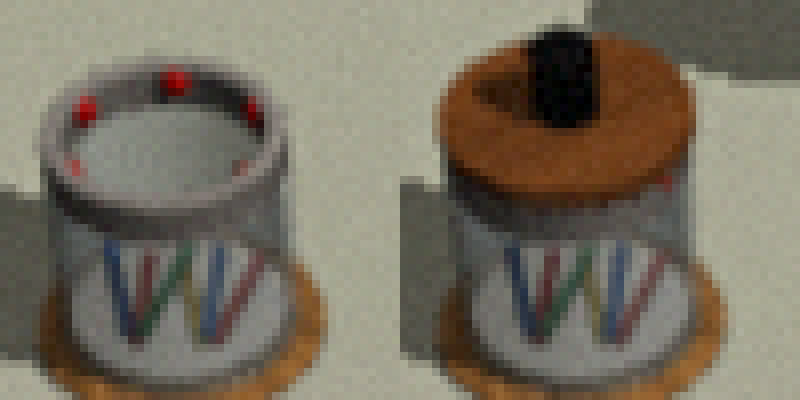

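View pics/s19d.png

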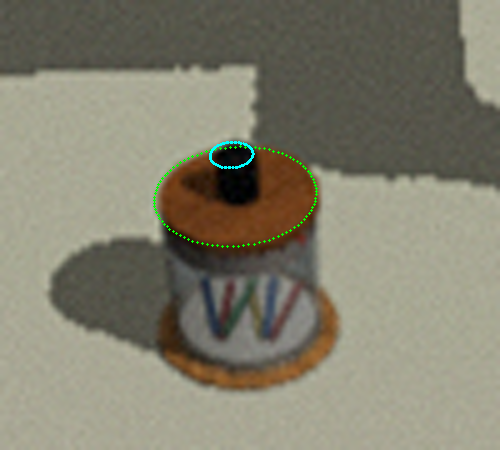

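Run:
```python
import cv2,numpy as np
t=[cv2.imread('pics/'+f) for f in ('top0.png','t19.png')]
o=np.vstack([np.hstack([cv2.resize(x[245:290,265:365],None,fx=4,fy=4) for x in t])]);cv2.imwrite('pics/cmp2.png',o)
for n,(a,b,c,d) in dict(board=(100,165,265,410),ash=(100,160,430,490),dom=(105,165,170,235),jarbase=(200,245,388,400)).items(): print(n,(cv2.absdiff(t[0],t[1])[a:b,c:d].max(2)>40).sum())
```

```text
board 0
ash 0
dom 0
jarbase 0
```

View pics/cmp2.png

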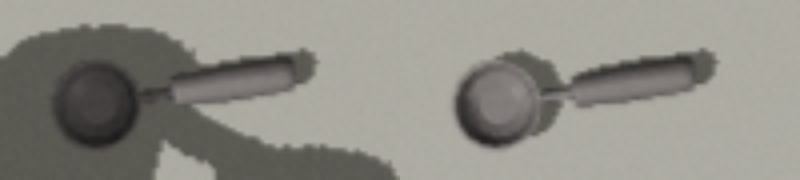

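All bystanders and the jar are where they were, and the lid sits flush. Handing in.

```bash
python3 -c "
from workcell import manip
print(manip.hand_in())"
```

```text
the job is handed in; nothing more can be done
None
```

The lid is on the jar, pressed home and released; I handed the job in at about 24 s. I lifted it from the larger stand, laid it flat with the knob up in the clear area to the right of the jar, and let go. I then took it again by the knob, and the seal snapped over at about 12 N.

**Seating:** The gripper stopped at 0.1798 m, the height worked out for fully home, and stayed there under a final push of about 13 N. After release, the disc outline matched a level lid at home height in the wrist and scene pictures.

**Surroundings:** The score board, ashtray, dominoes and the visible part of the coaster show no change in before-and-after top pictures. The teaspoon and the jar look unmoved too. The gripper was clear of everything.

**Small disagreements:**
- The lid appears to sit about 1 mm off the jar's measured centre, towards the robot and to its left.
- A red nub shows at the collar on that side.
- While relaxing the push I saw sideways forces of up to about 6 N.

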